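Take the forked stop off the stitching machine and put it away in the chest

ROBOT

A 6-joint arm with a two-finger parallel gripper is mounted at the origin on the work surface. World frame = base frame: x ahead of the robot, y to its left, z up, the work surface at z = 0. Lengths are in m, angles in rad, forces in N, time in s.
With the tool pointing down it reaches from about 0.35 to 0.975 m from the base axis. Payload 4.9 kg.
Tool frame: the origin (TCP) lies at the centre of the arm's flange, where the gripper is bolted on; the fingertips stand 173 mm ahead of it and the grasp point (between the pads) lies 155 mm ahead of it (ctrl.finger_overhang is the distance from the TCP to the fingertips, in m); z points along the fingers, y is the direction in which the jaws open and shut (so a half turn about z gives the same grasp; the last joint's range is limited). The gripper opens to 85 mm and grips with 20 to 120 N. Pads are 22 mm wide; open, the fingers measure 114 mm over their backs; the gripper's body (76 mm by 85 mm) begins 54 mm behind the grasp point. The pads swing forward as they close: fully open they stand 13 mm farther back than shut.
Start: joints at [-1.427, 0.053, 1.613, -0, 1.476, -0.119], TCP at [0.162, -0.604, 0.405] pointing down, gripper open.
Joint ranges: [-3.01, 3.01], [-1.01, 2.22], [0.06, 2.58], [-1.02, 4.17], [0.09, 2.62], [-3.14, 3.14]. Speed limits (rad/s): [2.57, 2.57, 3.14, 3.14, 3.14, 3.14].

INTERFACE

Orientations are given as a rotation vector (axis times angle).
In Python, from station import ctrl, eyes, spotter gives the robot as it stands.
- The arm moves only by the shell command python3 -m crank 'ROWS' [FORCE]. ROWS is JSON, a list of rows, each a list of 7 numbers: the turn, a rotation vector about the tool's x, y, z in rad, then the shift along the tool's x, y, z in mm, then the closure, from -1 (fully open) to 1 (shut). A call has 1 to 8 rows; each row shifts and turns the pose as measured when the row begins, along the tool's axes as they then stand; what a row does not reach is not made up. A row lasts 1/12 s, in which the tool goes at most 41.7 mm and 7.16 degrees, less where a joint would pass 70% of its speed; a pose out of reach is approached as far as the arm can. A call is refused whole if a number of a shift passes 41.7 or a number of a turn 0.125, either way. A call with a gripper value outside its range is refused whole. The fingers move at their own pace and stop on an object; FORCE is the grip in N (left out, the last holds). Time passes only in rows, so rows that do not move let the fingers close. It gives the time, the measured TCP pose, the force and the opening at its end, in the units of the state.
- ctrl.get_obs(): the state, without advancing time (a new reading comes with each control period).
- eyes.get_image(name): name is "scene" or "top" or "wrist"; returns a dict with "image" (480x640x3 uint8, red, green, blue), "vertical_fov" (degrees; the focal length in pixels is half the picture's height over the tangent of half this angle, whatever the lens; pixels are square), "cx", "cy" (the principal point, pixels), "dist" ([k1, k2, p1, p2, k3] as OpenCV has them; the pictures are not rectified), "rvec" (rotation vector, rad) and "tvec" (3), from world to camera coordinates, as OpenCV has them; the wrist camera has in their place "mount" (4x4, takes a point from camera to tool coordinates, whose origin is the TCP and whose axes are the flange's). Camera axes: x right, y down, z forward; pixel columns grow to the right and rows downward; lengths in m; the calibration is good to about 2 mm. A picture is of the moment at which its call begins: read the wrist's pose just before it. There is no depth.
- ctrl.finish_job(): hands the job in, once; it reports no verdict.
Trained networks look in a picture, given as the dict that the camera call returned (one of the last four; its "shot" number tells which), for a name from the list of things; names that differ only in an ending like _2 or _b are one class to them, and where a whole thing is asked for, a point or a joint stands for the part that bears it (a point fixed in the world has none). Each returns a list of dicts, best first, with "confidence" (0 to 1); they miss things now and then, are a little off and sometimes report something else, mostly with a low value. They report only what shows in the picture. A call takes as long as a camera call. They do not tell look-alikes from the thing itself.
- spotter.look_for(query, picture): "centre" ([x, y, z] in m, in world coordinates, good to about 4 mm: the middle of the surface that is visible of it).
- spotter.outline_of(query, picture): "region" (480x640 bool, what is visible of it).
- spotter.mark_of(query, picture): "centre" ([x, y, z] in m, in world coordinates, good to about 4 mm: a listed point, or the origin of a listed thing).
The state is a dict: "t": time; "q": joint angles; "dq": joint speeds; "effort": joint torques, N m; "tool_pos": TCP position; "tool_rot": TCP orientation; "contact_force": force on the tool from outside, world axes, zero at the start; "wrist_torque": the same for the moment, N m; "opening": finger opening in m.
Only numpy, scipy, OpenCV 4.12 (cv2) and the standard library are available. Lean on these libraries where they do the work, as an engineer would, in place of code of your own. Each camera call takes 0.05 s, during which the arm holds its last target.

TASK

Take the forked stop off the sloped feed table of the blue stitching machine and put it away in the black parts chest. The thread of the black knob that clamps the stop is not marked, so first feel the knob gently both ways until you know its hand (one way it distinctly binds: do not force it), then loosen it about a fifth of a turn, draw the stop out uphill and lay it in the chest. Then press the yellow knee of the locked lid stay to break it, lower the lid gently until it is fully shut, and leave the other things on the bench where they are.

Things in the scene. Friction and masses are not known exactly. Their poses are not given: they have to be found in the camera images.
- machine: Blue machine foot with a steel feed table (170 x 140 mm) sloping up at 25 degrees, fixed. Origin: at bench level below the spindle foot, which is at (0, 0, 110 mm) on the table's face. x points uphill, z up; the spindle's axis (the face's normal) is (-0.423, 0, 0.906), uphill along the face (0.906, 0, 0.423). A wire spool stands at its +y side, 135 to 210 mm out, 195 mm high.
- knob_grip (a point): Black clamp knob, a bar 52 mm long, 12 thick, 37 high, on a steel washer of 44 mm diameter. The point is on the spindle's axis, 36 mm from the table's face (bar top 51 mm, hub under it 15 mm). z: the spindle's axis, outward; x: along the bar, so fingers close along y. Take it with the tool along the spindle, 25 degrees from vertical. Knob and washer rise 3 mm per rad of loosening.
- knob (a joint): How far the knob is loosened, rad: 0 is tight, 2.4 the end of its travel; starts between 0 and 0.15. Friction 0.06 N m; it stays where it is left. Which way of turning makes it grow is not said: find out. The stop can be drawn out from about 1.05.
- bind (a joint): How far the knob's spindle, which gives like a spring (3 N m per rad), has been wound up by turning the knob the tightening way after it is tight, rad: 0 at rest, negative when wound. -0.05 (0.15 N m) is a distinct bind; beyond -0.3 it has been forced.
- stop_grip (a point): Centre of the orange fin of the forked stop, to be grasped: 32 mm long (uphill), 12 thick (across the slope), 42 high. As mounted, the point is 64 mm uphill of the spindle and 28 mm off the table's face; its axes are then parallel to the machine's (z up, not tilted like the plate). The stop must be drawn about 55 mm uphill along the face, to clear the washer, before it is lifted.
- stop: The forked stop, 0.25 kg: a brass plate 112 x 50 x 5 mm, its slot open downhill astride the spindle, the fin at the uphill end. The underside is 28 mm from the fin's centre along the table's normal, the prong tips 94 mm downhill of it; 2.5 mm lips at the tips hook behind the washer while the knob is tight. Origin: spindle axis at the plate's underside, as mounted.
- chest: Black open chest, 240 mm (x) x 300 mm (y) x 110 mm high, walls and floor 6 mm, fixed. Origin: centre of its underside. Its front faces -x; the red lid is hinged on the far (+x) top rim. A loose copper spool, 60 mm across and 34 mm high, stands in it at about (50, -100 mm).
- lid (a joint): Angle by which the lid is lowered, rad: 0 is held open (it then rises 69 degrees from level over the chest, so one reaches in under it, tool tilted), 1.2 fully shut. A stiff hinge: it stays where it is left and takes 1 to 5 N down at the front edge, once the stay is broken.
- lid_edge (a point): Middle of the lid's front edge, on its upper face; the lid is a plate 245 mm deep, 306 mm wide, 8 mm thick. The edge runs on an arc of 240 mm about the hinge.
- lid_hinge (a point): Middle of the lid's hinge line (along the chest's y), 120 mm behind the chest's centre, 110 mm above the bench. Its axes turn with the lid; its y is the hinge.
- knee_pad (a point): Middle of the yellow push pad on the knee of the folding stay at the chest's +y side: a roller 18 mm across, 36 mm long along the chest's y. The stay is two 99 mm links rising at 44 degrees away from the robot, locked 5 mm past straight. Push square to the links, chest frame (0.69, 0, -0.72), about 25 mm, with a few newtons. As the lid is lowered the knee swings down to just above the bench.
- knee (a joint): Fold of the stay at its knee, rad: 0 is locked, above 0.3 it is clearly broken, about 2.7 with the lid shut.
- spray_can: Green spray can, 54 mm across, 150 mm high, upright; bystander.
- staple_carton: Small cardboard carton 70 x 110 x 45 mm; bystander.
- tape_roll: Roll of clear tape lying flat, 84 mm across, 24 mm high; bystander.
- screwdriver: Screwdriver with green handle lying on the bench; bystander.
- pen_mug: Blue cup 72 mm across, 90 mm high; bystander.
There are look-alikes about, which are no part of the job. Leave any pink look-alike of the stop alone.

How it is judged:
By the outcome, as a careful person would: the job done as asked, in the order asked, and still so for the second after the job is handed in, with the robot touching nothing.
It also fails if it takes over 72 s, if anything falls off the work surface, if the arm or the gripper's body presses on something with over 40 N, if the wrist force passes 120 N, or if a joint passes its speed limit or range.

## Working session

There is one attempt and no reset: what is moved stays moved. The work goes in short steps, Python scripts to look and compute and a shell command to move; the robot and the scene stay as the last step left them, time stands still between calls to the robot, and variables do not carry over. Pictures are saved under pics/ and viewed, and the job is handed in when it is done.

```bash
ls -la; mkdir -p pics; cat > h.py <<'E'
import numpy as np, cv2
from scipy.spatial.transform import Rotation as R
from station import ctrl, eyes, spotter
def shot(name,fn=None):
    o=ctrl.get_obs(); p=eyes.get_image(name)
    if fn: cv2.imwrite('pics/'+fn,p['image'][:,:,::-1])
    return o,p
E
python3 - <<'E'
from h import *
o=ctrl.get_obs();print(o)
for n in ['scene','top']:
    o,p=shot(n,n+'0.png')
    print(n,p['vertical_fov'],p['rvec'],p['tvec'])
    for q in ['machine','knob_grip','stop_grip','stop','chest','lid_edge','lid_hinge','knee_pad','spray_can','staple_carton','tape_roll','screwdriver','pen_mug']:
        print(q,[(np.round(d['centre'],3).tolist(),round(d['confidence'],2)) for d in spotter.mark_of(q,p)][:3])
print(ctrl.get_obs()['t'])
E
```

```text
total 12
drwxr-xr-x  3 agent agent 4096 Dec  7 13:53 .
drwxr-xr-x 23 root  root  4096 Dec  7 13:52 ..
drwxr-xr-x  2 agent agent 4096 Dec  7 13:53 pics
{'t': 0.0, 'q': array([-1.42700470e+00,  5.33436786e-02,  1.61431602e+00,  3.60629411e-05,
        1.47596533e+00, -1.18986127e-01]), 'dq': array([-1.30904406e-04,  3.70411880e-04,  1.17265439e-03, -8.78975380e-04,
       -7.24242466e-04, -1.91761298e-05]), 'effort': array([ 9.73575737e-06, -3.93680978e+01, -3.70175207e+01, -5.16962098e-05,
        6.98417585e-03,  1.54256179e-05]), 'tool_pos': array([ 0.16232563, -0.60327019,  0.40345766]), 'tool_rot': array([-3.11250050e+00, -4.11312079e-01, -1.67783520e-05]), 'contact_force': array([-0.87294267, -0.35419464,  0.1720272 ]), 'wrist_torque': array([-0.00217408, -0.02215244,  0.01303313]), 'opening': 0.08521176964283926}
scene 55.34741326966238 [ 1.31759734  2.24466863 -0.896458  ] [ 0.2778965  -0.1816538   1.90146224]
machine [([0.535, 0.184, -0.004], 0.65), ([0.577, -0.205, 0.002], 0.59)]
knob_grip [([0.518, 0.175, 0.148], 0.58)]
stop_grip [([0.292, 0.23, 0.014], 0.83), ([0.741, 0.453
[... 655 characters left out ...]
83587 ]
machine [([0.531, 0.183, 0.002], 0.66)]
knob_grip [([0.52, 0.176, 0.141], 0.49)]
stop_grip [([0.291, 0.229, 0.015], 0.94), ([0.742, 0.445, 0.014], 0.61), ([0.57, 0.197, 0.16], 0.56)]
stop [([0.53, 0.181, 0.113], 0.82), ([0.361, 0.215, 0.027], 0.82), ([0.688, 0.487, 0.025], 0.62)]
chest [([0.573, -0.206, -0.003], 0.61)]
lid_edge [([0.61, -0.22, 0.336], 0.58)]
lid_hinge [([0.691, -0.234, 0.111], 0.94)]
knee_pad [([0.608, -0.03, 0.175], 0.51)]
spray_can [([0.345, 0.429, 0.003], 0.87)]
staple_carton [([0.754, 0.089, 0.003], 0.6)]
tape_roll [([0.387, 0.038, 0.001], 0.79), ([0.613, -0.215, 0.338], 0.5)]
screwdriver [([0.36, -0.147, 0.004], 0.82)]
pen_mug [([0.397, -0.473, -0.0], 0.65)]
1.4
```

View pics/scene0.png

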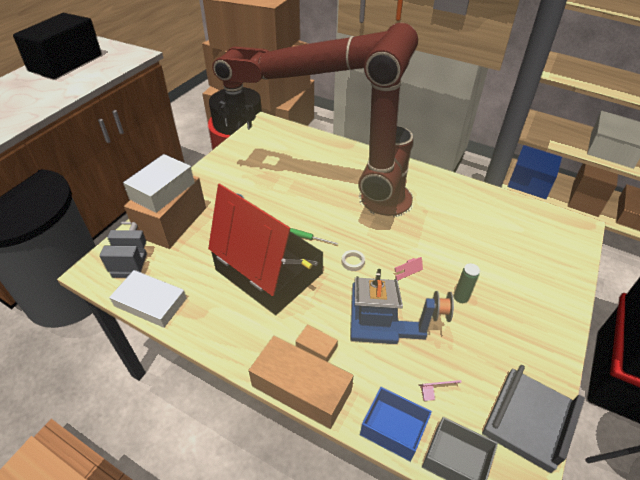

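View pics/top0.png

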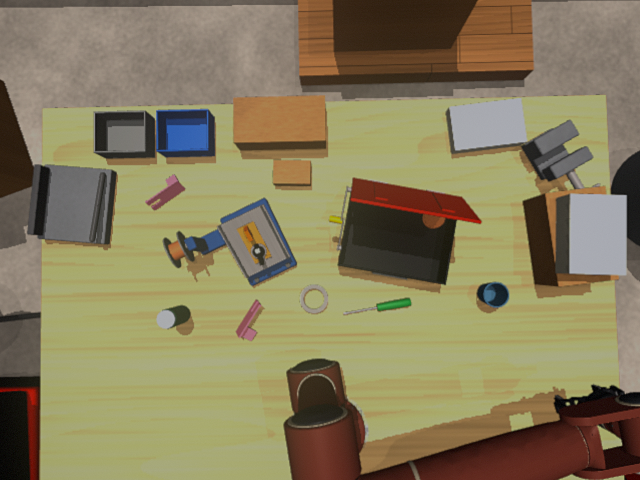

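```bash
cat >> h.py <<'E'
def plan(P,Rt,grip=-1,vmax=40.,wmax=0.12,o=None,n=None):
    """rows from measured pose to TCP pose P,Rt; straight line"""
    o=o or ctrl.get_obs(); p=np.array(o['tool_pos']); r=R.from_rotvec(o['tool_rot'])
    d=(r.inv()*Rt).as_rotvec(); 
    N=n or int(max(np.ceil(np.linalg.norm(P-p)*1000/vmax),np.ceil(np.linalg.norm(d)/wmax),1))
    rows=[]
    for i in range(N):
        ri=r*R.from_rotvec(d*i/N)
        s=ri.inv().apply((P-p)/N)*1000
        rows.append([round(float(x),3) for x in d/N]+[round(float(x),1) for x in s]+[grip])
    print('N',N,'dist mm',round(np.linalg.norm(P-p)*1000,1),'ang',round(np.linalg.norm(d),3))
    for k in range(0,N,8): print(str(rows[k:k+8]).replace(' ',''))
def toolR(z,y):
    z=np.array(z,float);z/=np.linalg.norm(z); y=np.array(y,float); y-=z*(y@z); y/=np.linalg.norm(y)
    return R.from_matrix(np.stack([np.cross(y,z),y,z],1))
# machine estimate
psi=0.42; M=np.array([0.532,0.182,0.0])
E
cat > /tmp/a.py <<'E'
from h import *
im=cv2.imread('pics/top0.png'); c=im[190:300,200:310]; c=cv2.resize(c,None,fx=5,fy=5,interpolation=cv2.INTER_CUBIC); cv2.imwrite('pics/topcrop.png',c)
_,p=shot('wrist'); print(p['mount'],p['vertical_fov'],p['dist'])
Rm=R.from_euler('z',psi); n=Rm.apply([-.423,0,.906]); kg=M+[0,0,.11]+.036*n
print('knob',kg)
o=ctrl.get_obs(); print(R.from_rotvec(o['tool_rot']).as_matrix().round(2))
y0=Rm.apply([0,1,0])
for s in (1,-1):
    plan(kg+n*(.155+.13),toolR(-n,s*y0))
E
python3 /tmp/a.py
```

```text
[[-9.62297334e-04 -9.49137912e-01 -3.14859172e-01  8.05532500e-02]
 [ 9.99999535e-01 -9.33925973e-04 -2.40972299e-04 -2.35172962e-04]
 [-6.53392132e-05 -3.14859257e-01  9.49138369e-01  3.07418127e-02]
 [ 0.00000000e+00  0.00000000e+00  0.00000000e+00  1.00000000e+00]] 67.01441243317934 [-0.07102897  0.          0.          0.          0.        ]
knob [0.51809548 0.17579062 0.142616  ]
[[ 0.97  0.26  0.  ]
 [ 0.26 -0.97 -0.  ]
 [ 0.    0.   -1.  ]]
N 25 dist mm 770.4 ang 2.988
[[0.026,-0.002,0.117,17.1,-25.7,0.2,-1],[0.026,-0.002,0.117,14.0,-27.5,0.8,-1],[0.026,-0.002,0.117,10.7,-28.9,1.5,-1],[0.026,-0.002,0.117,7.3,-29.9,2.3,-1],[0.026,-0.002,0.117,3.7,-30.4,3.0,-1],[0.026,-0.002,0.117,0.2,-30.6,3.8,-1],[0.026,-0.002,0.117,-3.4,-30.3,4.6,-1],[0.026,-0.002,0.117,-6.8,-29.6,5.4,-1]]
[[0.026,-0.002,0.117,-10.2,-28.4,6.2,-1],[0.026,-0.002,0.117,-13.4,-26.9,6.9,-1],[0.026,-0.002,0.117,-16.4,-24.9,7.6,-1],[0.026,-0.002,0.117,-19.2,-22.6,8.3,-1],[0.026,-0.002,0.117,-21.7,-20.0,8.9,-1],[0.026,-0.002,0.117,-23.8,-17.1,9.4,-1],[0.026,-0.002,0.117,-25.6,-14.0,9.8,-1],[0.026,-0.002,0.117,-27.0,
[... 491 characters left out ...]
.022,-0.008,21.8,-31.7,1.2,-1],[0.002,0.022,-0.008,22.0,-31.6,1.8,-1],[0.002,0.022,-0.008,22.2,-31.4,2.3,-1],[0.002,0.022,-0.008,22.4,-31.2,2.9,-1],[0.002,0.022,-0.008,22.6,-31.0,3.4,-1],[0.002,0.022,-0.008,22.7,-30.8,3.9,-1]]
[[0.002,0.022,-0.008,22.9,-30.7,4.5,-1],[0.002,0.022,-0.008,23.0,-30.5,5.0,-1],[0.002,0.022,-0.008,23.1,-30.3,5.6,-1],[0.002,0.022,-0.008,23.2,-30.1,6.2,-1],[0.002,0.022,-0.008,23.3,-29.9,6.7,-1],[0.002,0.022,-0.008,23.4,-29.7,7.3,-1],[0.002,0.022,-0.008,23.5,-29.5,7.8,-1],[0.002,0.022,-0.008,23.5,-29.3,8.4,-1]]
[[0.002,0.022,-0.008,23.6,-29.1,9.0,-1],[0.002,0.022,-0.008,23.6,-28.9,9.5,-1],[0.002,0.022,-0.008,23.6,-28.7,10.1,-1],[0.002,0.022,-0.008,23.6,-28.5,10.7,-1]]
```

View pics/topcrop.png

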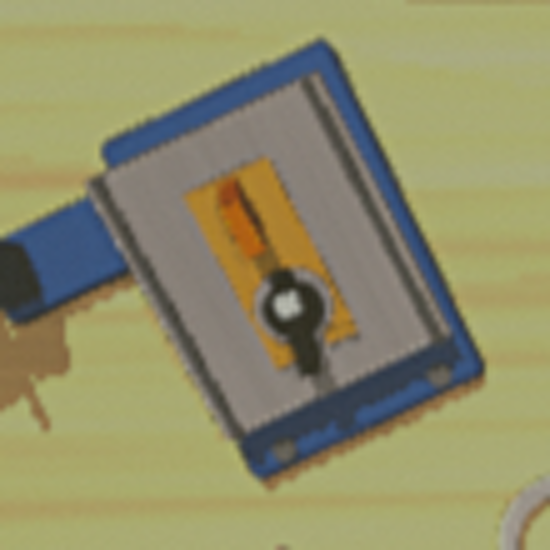

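```bash
python3 -m crank '[[0,0.02,-0.01,21,-32,0,-1],[0,0.02,-0.01,21,-32,1,-1],[0,0.02,-0.01,22,-32,1,-1],[0,0.02,-0.01,22,-32,2,-1],[0,0.02,-0.01,22,-31,2,-1],[0,0.02,-0.01,22,-31,3,-1],[0,0.02,-0.01,22,-31,3,-1],[0,0.02,-0.01,23,-31,4,-1]]'
python3 -m crank '[[0,0.02,-0.01,23,-31,4,-1],[0,0.02,-0.01,23,-31,5,-1],[0,0.02,-0.01,23,-30,5,-1],[0,0.02,-0.01,23,-30,6,-1],[0,0.02,-0.01,23,-30,7,-1],[0,0.02,-0.01,23,-30,7,-1],[0,0.02,-0.01,23,-30,8,-1],[0,0.02,-0.01,23,-29,8,-1]]'
python3 - <<'E'
from h import *
o=ctrl.get_obs(); print(o['q'].round(2))
Rm=R.from_euler('z',psi); n=Rm.apply([-.423,0,.906]); kg=M+[0,0,.11]+.036*n
y0=Rm.apply([0,1,0]); plan(kg+n*(.155+.13),toolR(-n,-y0))
E
```

```text
t: 2.12
tool_pos: [0.2573, -0.3056, 0.3981]
tool_rot: [-3.064, -0.52, -0.258]
contact_force: [1.6, -0.2, 0.1]
opening: 0.0856
t: 2.78
tool_pos: [0.3477, 0.0021, 0.392]
tool_rot: [-2.994, -0.628, -0.529]
contact_force: [0.0, -1.7, -0.5]
opening: 0.0853
[-0.27 -0.82  2.29  0.19  1.38  0.88]
N 4 dist mm 138.7 ang 0.101
[[0.009,0.024,0.0,25.7,-22.5,6.0,-1],[0.009,0.024,0.0,25.5,-22.5,6.8,-1],[0.009,0.024,0.0,25.3,-22.4,7.6,-1],[0.009,0.024,0.0,25.1,-22.3,8.4,-1]]
```

```bash
python3 -m crank '[[0.01,0.024,0,26,-23,6,-1],[0.01,0.024,0,26,-22.5,7,-1],[0.01,0.024,0,25,-22.5,8,-1],[0.01,0.024,0,25,-22,8,-1],[0,0,0,0,0,0,-1]]'
cat > /tmp/a.py <<'E'
from h import *
import sys
o,p=shot('wrist',sys.argv[1]); print(o['q'].round(2),o['tool_pos'].round(4))
for q in ['knob_grip','stop_grip','stop','machine']:
    print(q,[(np.round(d['centre'],4).tolist(),round(d['confidence'],2)) for d in spotter.mark_of(q,p)][:3])
m=spotter.outline_of('knob',p); print(len(m), [d['confidence'] for d in m])
if m: 
    im=p['image'].copy(); im[m[0]['region']]=[255,0,255]; cv2.imwrite('pics/m_'+sys.argv[1],im[:,:,::-1])
E
python3 /tmp/a.py w1.png
```

```text
t: 3.2
tool_pos: [0.4074, 0.1408, 0.403]
tool_rot: [-2.897, -0.641, -0.663]
contact_force: [0.3, -0.3, -0.1]
opening: 0.0854
[ 0.13 -0.57  2.15  0.15  1.14  1.23] [0.4074 0.1408 0.403 ]
knob_grip [([0.5214, 0.1774, 0.1451], 0.88)]
stop_grip [([0.5747, 0.2031, 0.1616], 0.86), ([0.7381, 0.4446, 0.0142], 0.63)]
stop [([0.3577, 0.2172, 0.0253], 0.91), ([0.681, 0.4877, 0.0241], 0.85)]
machine [([0.5303, 0.1807, 0.0013], 0.77)]
3 [0.77, 0.33, 0.2]
```

View pics/w1.png

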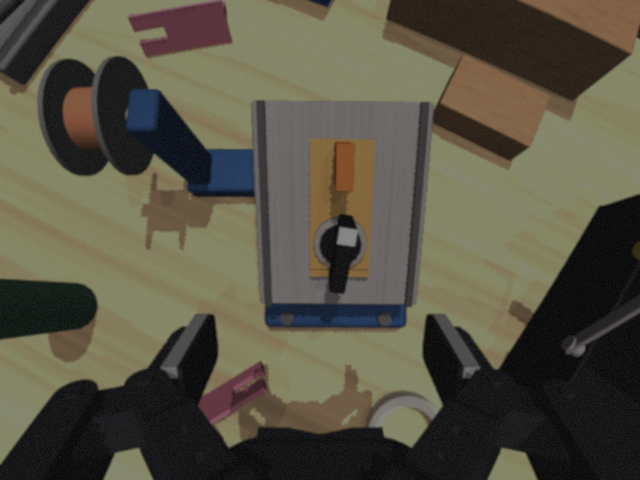

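View pics/m_w1.png

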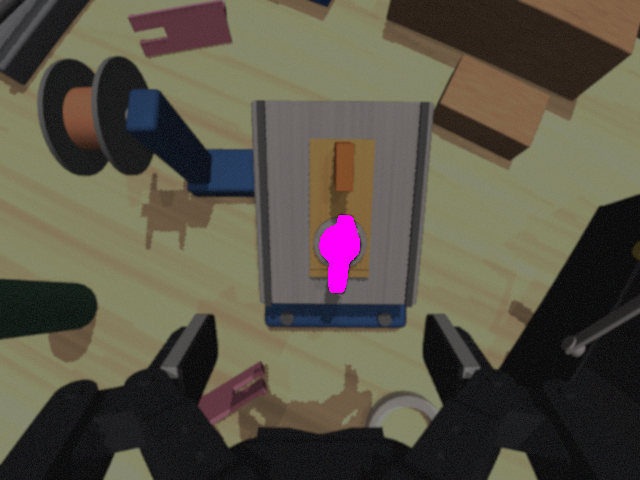

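```bash
cat >> h.py <<'E'
def cam(p,o):
    f=240/np.tan(np.radians(p['vertical_fov'])/2); K=np.array([[f,0,p['cx']],[0,f,p['cy']],[0,0,1.]])
    if 'mount' in p:
        T=np.eye(4); T[:3,:3]=R.from_rotvec(o['tool_rot']).as_matrix(); T[:3,3]=o['tool_pos']; T=T@p['mount']
    else:
        W=np.eye(4); W[:3,:3]=R.from_rotvec(p['rvec']).as_matrix(); W[:3,3]=np.ravel(p['tvec']); T=np.linalg.inv(W)
    return K,np.array(p['dist'],float),T
def onplane(px,p,o,pt,n):
    K,d,T=cam(p,o); u=cv2.undistortPoints(np.array(px,float).reshape(-1,1,2),K,d).reshape(-1,2)
    r=np.c_[u,np.ones(len(u))]@T[:3,:3].T; c=T[:3,3]
    return c+r*(((pt-c)@n)/(r@n))[:,None]
def proj(X,p,o):
    K,d,T=cam(p,o); W=np.linalg.inv(T)
    return cv2.projectPoints(np.array(X,float).reshape(-1,1,3),W[:3,:3],W[:3,3],K,d)[0].reshape(-1,2)
E
cat > /tmp/b.py <<'E'
from h import *
o,p=shot('wrist')
M=np.array([.532,.182,0])
for psi in (.40,.44):
    Rm=R.from_euler('z',psi); n=Rm.apply([-.423,0,.906]); F=M+[0,0,.11]
    def loc(px,h):
        X=onplane(px,p,o,F+h*n,n)-M; X=Rm.inv().apply(X-[0,0,.11]); 
        return np.c_[X@[.906,0,.423],X[:,1]]*1000
    e=loc([(256,100),(265,305),(432,102),(414,305)],0); print('psi',psi,'edges u,v',e.round(1).tolist(), 'washer/plate', loc([(311,139),(374,139)],5).round(1).tolist(), loc([(311,268),(368,268)],5).round(1).tolist())
    print('bar', loc([(346,217),(338,292)],51).round(1).tolist(), 'fin top', loc([(335,143),(354,143),(335,190),(354,190)],48).round(1).tolist(),'washer',loc([(314,243),(366,243)],10).round(1).tolist())
E
python3 /tmp/b.py
```

```text
psi 0.4 edges u,v [[105.3, 61.8], [-66.7, 58.4], [107.3, -72.0], [-62.9, -74.9]] washer/plate [[185.7, -163.3], [165.2, 625.9]] [[1915.5, -135.5], [1893.4, 656.8]]
bar [[11856.4, 3343.2], [23635.3, 2651.1]] fin top [[1540.5, 1328.8], [1476.9, 3746.4], [7553.0, 1536.6], [7486.0, 4040.0]] washer [[3107.7, -216.3], [3067.8, 1240.8]]
psi 0.44 edges u,v [[107.4, 57.8], [-64.1, 60.6], [104.7, -76.2], [-66.2, -72.9]] washer/plate [[181.2, -85.3], [189.5, 705.7]] [[1910.0, -120.1], [1921.9, 673.8]]
bar [[11999.5, 3778.1], [23752.4, 2657.5]] fin top [[1603.2, 2085.1], [1628.6, 4508.5], [7623.2, 2074.9], [7653.7, 4584.4]] washer [[3099.9, -159.5], [3120.5, 1300.7]]
```

```bash
python3 - <<'E'
import cv2
im=cv2.imread('pics/w1.png')[90:340,240:445]; im=cv2.resize(im,None,fx=2.9,fy=2.4*1.0,interpolation=cv2.INTER_CUBIC); cv2.imwrite('pics/w1c.png',im)
E
```

```text
(no output)
```

View pics/w1c.png

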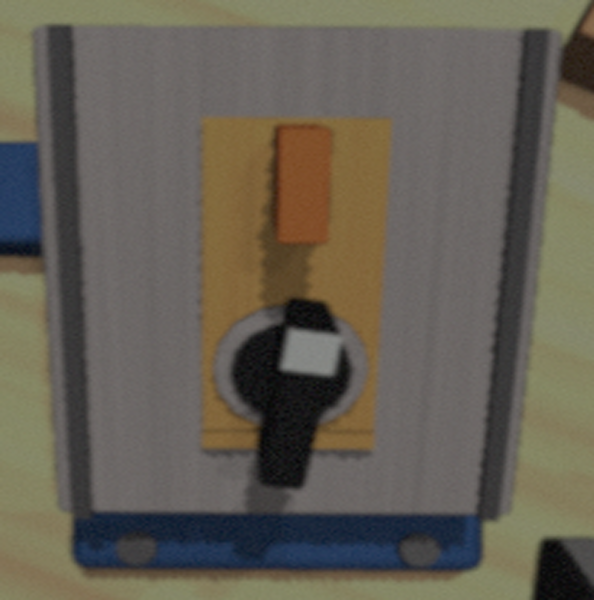

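```bash
sed -i 's/F+h\*n/F+h\/1000*n/; s/(.40,.44)/(.42,)/' /tmp/b.py; python3 /tmp/b.py; python3 - <<'E'
from h import *
Rm=R.from_euler('z',.42)
o,p=shot('wrist')
for k,l in dict(knob_grip=[-.0152,0,.1426],stop_grip=[.0461,0,.1625]).items():
    d=spotter.mark_of(k,p)[0]['centre']; print(k, (np.array(d)-Rm.apply(l)).round(4))
o,p=shot('top')
for k,l in dict(knob_grip=[-.0152,0,.1426],stop_grip=[.0461,0,.1625]).items():
    for d in spotter.mark_of(k,p): print(k, (np.array(d['centre'])-Rm.apply(l)).round(4))
E
```

```text
psi 0.42 edges u,v [[106.5, 59.6], [-65.3, 59.5], [106.2, -74.3], [-64.5, -74.1]] washer/plate [[77.8, 17.8], [78.2, -30.4]] [[-27.5, 18.0], [-27.2, -30.3]]
bar [[27.6, -7.2], [-28.3, -2.9]] fin top [[76.3, 0.9], [76.4, -11.4], [45.5, 0.4], [45.6, -12.4]] washer [[-3.8, 15.4], [-3.5, -27.0]]
knob_grip [5.342e-01 1.829e-01 3.000e-04]
stop_grip [ 5.301e-01  1.876e-01 -3.000e-04]
knob_grip [0.5344 0.1789 0.0036]
knob_grip [ 0.3599  0.4359 -0.1411]
stop_grip [ 0.5251  0.1808 -0.0039]
stop_grip [ 0.7022  0.4284 -0.1458]
stop_grip [ 0.5284 -0.2252 -0.1673]
```

```bash
cat > /tmp/c.py <<'E'
from h import *
o,p=shot('top'); _,s=shot('scene','s1.png')
Rm=R.from_euler('z',.42); n=Rm.apply([-.423,0,.906]); F=M+[0,0,.11]
def loc(px,h,p=p):
    X=onplane(np.array(px),p,o,F+h/1000*n,n)-F; X=Rm.inv().apply(X)
    return (np.c_[X@[.906,0,.423],X[:,1]]*1000).round(1).tolist()
c=lambda L:[(200+x/5,190+y/5) for x,y in L]
print('edges',loc(c([(90,182),(242,438),(315,75),(450,350)]),0))
print('plate',loc(c([(187,195),(267,157),(280,370),(357,333)]),5))
print('washer',loc(c([(292,308)]),8))
im=s['image'][265:350,335:470,::-1]; cv2.imwrite('pics/s1c.png',cv2.resize(im,None,fx=5.5,fy=5.5,interpolation=cv2.INTER_CUBIC))
E
python3 /tmp/c.py
```

```text
edges [[108.8, 64.2], [-62.9, 58.8], [109.6, -69.1], [-68.3, -67.6]]
plate [[80.8, 21.0], [81.1, -26.6], [-33.6, 21.4], [-33.1, -26.0]]
washer [[-2.3, -1.0]]
```

View pics/s1c.png

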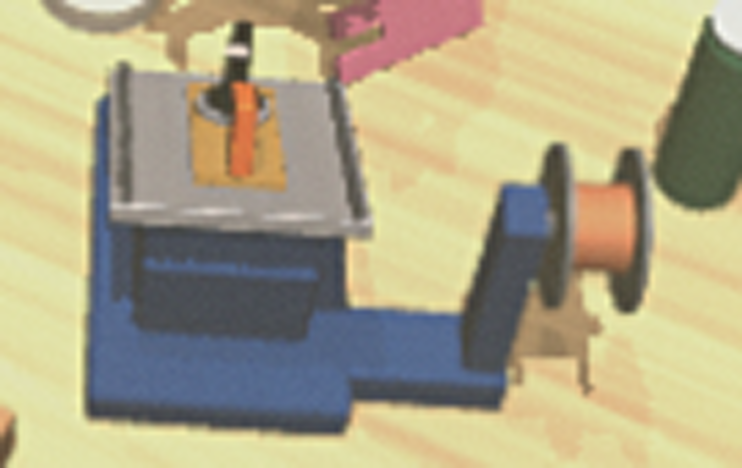

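```bash
sed -i 's/^psi=.*/psi=0.42; M=np.array([0.5325,0.1773,0.0])/' h.py; cat >> h.py <<'E'
Rm=R.from_euler('z',psi); n=Rm.apply([-.4226,0,.9063]); F=M+[0,0,.11]; U=Rm.apply([.9063,0,.4226]); V=Rm.apply([0,1,0])
def knobpose(h,ang): # h back-off from grip pt
    Rk=R.from_rotvec(n*ang); return F+n*(.036+.155+h), toolR(-n,-Rk.apply(V))
E
python3 - <<'E'
from h import *
plan(*knobpose(.055,-.1))
E
```

```text
N 2 dist mm 76.1 ang 0.108
[[-0.003,-0.006,0.054,-2.7,7.3,37.2,-1],[-0.003,-0.006,0.054,-2.1,7.3,37.3,-1]]
```

```bash
python3 -m crank '[[-0.003,-0.006,0.055,-2.5,7,37,-1],[-0.003,-0.006,0.055,-2,7.5,37,-1],[0,0,0,0,0,0,-1]]'
python3 /tmp/a.py w2.png
```

```text
t: 4.25
tool_pos: [0.4394, 0.1353, 0.3361]
tool_rot: [-2.922, -0.462, -0.648]
contact_force: [-0.3, 0.4, -1.7]
opening: 0.0852
[ 0.11 -0.43  2.17  0.16  0.99  1.3 ] [0.4394 0.1353 0.3361]
knob_grip [([0.5165, 0.1784, 0.1419], 0.88), ([0.5731, 0.2065, 0.1615], 0.72)]
stop_grip [([0.5708, 0.2044, 0.1636], 0.79)]
stop [([0.3586, 0.2207, 0.0244], 0.73), ([0.6818, 0.4879, 0.0251], 0.56), ([0.5302, 0.181, -0.0009], 0.44)]
machine [([0.5314, 0.1781, -0.004], 0.9)]
2 [0.73, 0.22]
```

View pics/w2.png

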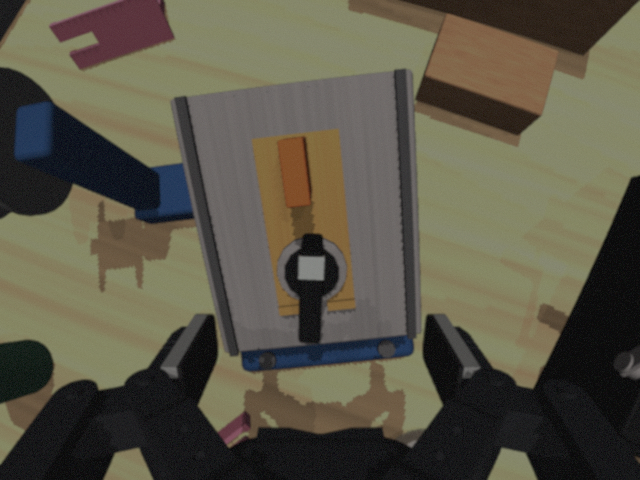

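```bash
cat > /tmp/d.py <<'E'
from h import *
o,p=shot('wrist')
def loc(px,h,p=p):
    X=onplane(np.array(px),p,o,F+h/1000*n,n)-F
    return (np.c_[X@U,X@V]*1000).round(1).tolist()
print('edges',loc([(174,100),(232,353),(410,71),(416,335)],0))
print('plate',loc([(255,138),(340,130),(278,313),(354,306)],5))
print('washer',loc([(278,271),(346,270)],10)); print('bar',loc([(312,236),(310,341)],51)); print('fin',loc([(279,139),(305,137),(287,206),(311,204)],48))
g=onplane([(320,240)],p,o,F,n)
Rt=R.from_rotvec(o['tool_rot']); gp=o['tool_pos']+Rt.apply([0,0,.155])-F; print('grip pt u,v,n',(gp@U*1000).round(1),(gp@V*1000).round(1),(gp@n*1000).round(1),'toolz',Rt.apply([0,0,1])@n)
print(proj([o['tool_pos']+Rt.apply([0,0,.155]),F+.036*n],p,o))
E
python3 /tmp/d.py
```

```text
edges [[118.6, 75.5], [-55.4, 70.3], [119.8, -64.9], [-54.4, -63.5]]
plate [[91.1, 29.5], [90.4, -21.0], [-24.0, 31.4], [-24.1, -20.5]]
washer [[8.2, 26.4], [4.4, -17.0]]
bar [[40.3, 0.2], [-19.7, 7.9]]
fin [[88.9, 10.8], [88.5, -1.6], [56.3, 11.1], [56.0, -0.9]]
grip pt u,v,n 11.2 -0.9 101.1 toolz -0.9996843280813219
[[320.55466917 339.53887613]
 [320.42384516 296.03726302]]
```

```bash
python3 - <<'E'
from h import *
for i in range(3):
    o,p=shot('wrist','w3.png'); print(o['t'],o['tool_pos'].round(4),o['tool_rot'].round(3), np.abs(o['dq']).max().round(4))
E
```

```text
4.6 [0.4399 0.1358 0.345 ] [-2.916 -0.467 -0.67 ] 0.0047
4.65 [0.4398 0.1358 0.3447] [-2.917 -0.466 -0.67 ] 0.0077
4.7 [0.4398 0.1358 0.3444] [-2.917 -0.466 -0.669] 0.0065
```

View pics/w3.png

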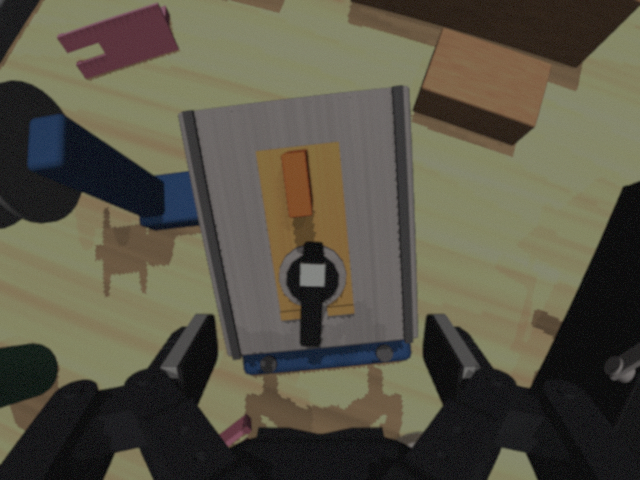

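```bash
cat > /tmp/d.py <<'E'
from h import *
o,p=shot('wrist')
def loc(px,h,p=p):
    X=onplane(np.array(px),p,o,F+h/1000*n,n)-F
    return (np.c_[X@U,X@V]*1000).round(1).tolist()
print('edges',loc([(181,113),(235,357),(408,87),(415,340)],0))
print('plate',loc([(257,151),(339,143),(281,320),(354,312)],5))
print('washer',loc([(280,277),(345,276)],10)); print('bar',loc([(313,243),(311,344)],51)); print('fin',loc([(282,153),(307,151),(289,217),(313,215)],48))
Rt=R.from_rotvec(o['tool_rot']); gp=o['tool_pos']+Rt.apply([0,0,.155])-F; print(o['tool_pos'],'grip pt u,v,n',(gp@U*1000).round(1),(gp@V*1000).round(1),(gp@n*1000).round(1),'toolz',Rt.apply([0,0,1]),-n)
E
python3 /tmp/d.py
```

```text
edges [[109.6, 72.3], [-59.5, 68.6], [109.8, -63.0], [-59.0, -62.4]]
plate [[82.5, 29.3], [82.0, -19.6], [-30.1, 30.1], [-29.2, -20.1]]
washer [[3.3, 25.6], [-0.4, -15.9]]
bar [[35.9, 0.1], [-22.2, 7.6]]
fin [[81.3, 10.2], [80.9, -1.8], [49.8, 10.8], [49.5, -1.3]]
[0.43975903 0.13573163 0.34404094] grip pt u,v,n 10.3 -0.9 100.1 toolz [ 0.40610396  0.17627962 -0.8966633 ] [ 0.38587139  0.17231957 -0.9063    ]
```

```bash
sed -i 's/^psi=.*/psi=0.42; M=np.array([0.5306,0.1815,0.0])/' h.py; python3 - <<'E'
from h import *
plan(*knobpose(.03,-.12))
E
```

```text
N 1 dist mm 34.7 ang 0.028
[[0.002,-0.022,0.018,-7.8,-4.1,33.6,-1]]
```

```bash
python3 -m crank '[[0.002,-0.022,0.018,-8,-4,33,-1],[0,0,0,0,0,0,-1],[0,0,0,0,0,0,-1]]';  python3 - <<'E'
from h import *
plan(*knobpose(.0,-.12))
E
```

```text
t: 5.05
tool_pos: [0.4459, 0.1434, 0.3133]
tool_rot: [-2.924, -0.442, -0.641]
contact_force: [0.2, -0.3, 2.0]
opening: 0.0857
N 1 dist mm 32.5 ang 0.006
[[0.001,-0.006,0.0,-1.9,-0.0,32.5,-1]]
```

```bash
python3 -m crank '[[0,-0.003,0,-1,0,16,-1],[0,-0.003,0,-1,0,16,-1],[0,0,0,0,0,0,-1],[0,0,0,0,0,0,-1]]';  python3 - <<'E'
from h import *
plan(*knobpose(.0,-.12))
o,p=shot('wrist','w4.png')
plan(*knobpose(.0,-.12))
print(p['t'] if 't' in p else '',o['contact_force'],o['wrist_torque'],o['q'].round(2))
E
```

```text
t: 5.38
tool_pos: [0.4579, 0.1484, 0.2881]
tool_rot: [-2.925, -0.445, -0.644]
contact_force: [1.0, -0.1, -0.3]
opening: 0.0854
N 1 dist mm 5.1 ang 0.008
[[0.002,-0.007,0.003,-3.0,-0.2,4.1,-1]]
N 1 dist mm 5.1 ang 0.008
[[0.002,-0.007,0.003,-2.9,-0.2,4.2,-1]]
 [ 0.97632157 -0.11257554 -0.25579216] [-0.07134553  0.14153141  0.02211132] [ 0.13 -0.31  2.16  0.16  0.87  1.33]
```

View pics/w4.png

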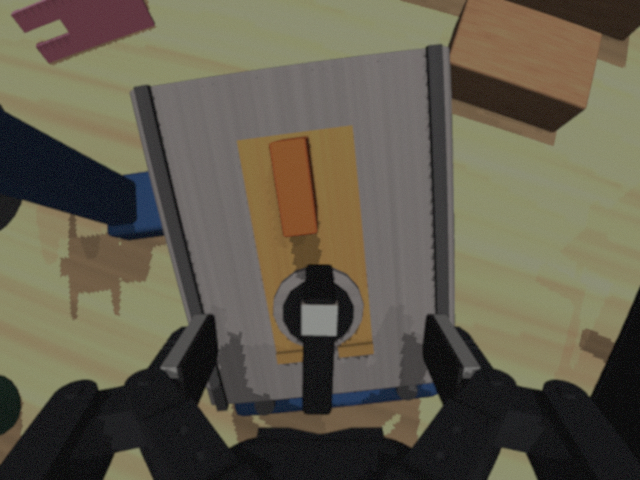

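```bash
python3 -m crank '[[0.002,-0.005,0,-3,0,4,-1],[0,0,0,0,0,0,0.3],[0,0,0,0,0,0,0.6],[0,0,0,0,0,0,1],[0,0,0,0,0,0,1],[0,0,0,0,0,0,1],[0,0,0,0,0,0,1],[0,0,0,0,0,0,1]]' 40;  python3 - <<'E'
from h import *
o=ctrl.get_obs()
plan(*knobpose(.0,-.12))
print(o['contact_force'],o['wrist_torque'],R.from_rotvec(o['tool_rot']).inv().apply(o['wrist_torque']))
E
```

```text
t: 6.1
tool_pos: [0.4571, 0.1484, 0.2884]
tool_rot: [-2.921, -0.445, -0.647]
contact_force: [-0.3, 2.9, 1.3]
opening: 0.0113
N 1 dist mm 5.3 ang 0.01
[[-0.001,-0.01,0.003,-2.4,0.0,4.8,-1]]
[-0.2897841   2.91251239  1.26650291] [0.31651268 0.36530587 0.1929503 ] [ 0.45116038 -0.25901975  0.01488492]
```

```bash
cat > feel.py <<'E'
from h import *
o=ctrl.get_obs(); Rt=R.from_rotvec(o['tool_rot']); x=Rt.apply([1,0,0]); 
ang=np.arctan2(x@V,x@U) # about n; 
T=Rt.inv().apply(o['wrist_torque']); Fo=Rt.inv().apply(o['contact_force'])
gp=o['tool_pos']+Rt.apply([0,0,.155])-F
print('t',round(o['t'],2),'ang(n)',round(ang,3),'Ttool',T.round(3),'Ftool',Fo.round(1),'uvn',(gp@U*1e3).round(1),(gp@V*1e3).round(1),(gp@n*1e3).round(1),'op',round(o['opening'],4),'q6',o['q'][5].round(2))
E
python3 feel.py
python3 -m crank '[[0,0,0.03,0,0,0,1],[0,0,0.03,0,0,0,1]]'; python3 feel.py
python3 -m crank '[[0,0,0.03,0,0,0,1]]'; python3 feel.py
```

```text
t 6.1 ang(n) -0.117 Ttool [ 0.451 -0.259  0.015] Ftool [ 1.  -2.9 -0.7] uvn 3.9 -0.4 40.8 op 0.0113 q6 1.32
t: 6.27
tool_pos: [0.4571, 0.1484, 0.2886]
tool_rot: [-2.922, -0.355, -0.639]
contact_force: [-1.3, -0.0, 1.2]
opening: 0.0113
t 6.27 ang(n) -0.178 Ttool [-0.107 -0.318 -0.081] Ftool [-0.7 -0.4 -1.6] uvn 3.9 -0.4 40.9 op 0.0113 q6 1.38
t: 6.35
tool_pos: [0.4571, 0.1484, 0.2886]
tool_rot: [-2.922, -0.309, -0.634]
contact_force: [-2.0, -1.0, 1.7]
opening: 0.0115
t 6.35 ang(n) -0.209 Ttool [-0.026 -0.413 -0.017] Ftool [-1.2  0.4 -2.5] uvn 3.9 -0.5 41.0 op 0.0115 q6 1.41
```

```bash
python3 -m crank '[[0,0,0.03,0,0,0,1]]'; python3 feel.py
python3 -m crank '[[0,0,0.03,0,0,0,1]]'; python3 feel.py
python3 -m crank '[[0,0,0.03,0,0,0,1]]'; python3 feel.py; python3 -m crank '[[0,0,0,0,0,0,1]]'; python3 feel.py
```

```text
t: 6.43
tool_pos: [0.4571, 0.1484, 0.2887]
tool_rot: [-2.921, -0.264, -0.63]
contact_force: [-1.8, -0.1, 0.5]
opening: 0.0111
t 6.43 ang(n) -0.24 Ttool [-0.036 -0.307 -0.034] Ftool [-1.5 -0.3 -1.2] uvn 3.9 -0.6 41.1 op 0.0111 q6 1.45
t: 6.52
tool_pos: [0.4571, 0.1483, 0.2888]
tool_rot: [-2.92, -0.218, -0.625]
contact_force: [-2.0, -0.2, 2.4]
opening: 0.011
t 6.52 ang(n) -0.271 Ttool [-0.032 -0.314 -0.055] Ftool [-0.8 -0.4 -3. ] uvn 3.8 -0.7 41.2 op 0.011 q6 1.48
t: 6.6
tool_pos: [0.4571, 0.1483, 0.2889]
tool_rot: [-2.918, -0.172, -0.62]
contact_force: [-1.7, 0.5, 0.9]
opening: 0.0113
t 6.6 ang(n) -0.301 Ttool [-0.084 -0.282 -0.062] Ftool [-1.1 -0.8 -1.3] uvn 3.8 -0.7 41.3 op 0.0113 q6 1.51
t: 6.68
tool_pos: [0.4571, 0.1483, 0.289]
tool_rot: [-2.918, -0.172, -0.62]
contact_force: [-1.1, 0.5, -0.6]
opening: 0.0114
t 6.68 ang(n) -0.302 Ttool [ 0.092 -0.33   0.017] Ftool [-1.2 -0.6  0.2] uvn 3.8 -0.8 41.3 op 0.0114 q6 1.51
```

```bash
python3 -m crank '[[0,0,0.03,0,0,0,1],[0,0,0.03,0,0,0,1]]'; python3 feel.py
python3 -m crank '[[0,0,-0.05,0,0,0,1],[0,0,-0.05,0,0,0,1],[0,0,-0.05,0,0,0,1],[0,0,-0.05,0,0,0,1]]'; python3 feel.py
python3 -m crank '[[0,0,-0.03,0,0,0,1],[0,0,-0.03,0,0,0,1]]'; python3 feel.py
python3 -m crank '[[0,0,-0.03,0,0,0,1]]'; python3 feel.py
```

```text
t: 6.85
tool_pos: [0.4571, 0.1482, 0.2891]
tool_rot: [-2.912, -0.085, -0.61]
contact_force: [-1.8, 0.3, 1.9]
opening: 0.0113
t 6.85 ang(n) -0.361 Ttool [-0.031 -0.382 -0.081] Ftool [-0.9 -0.8 -2.4] uvn 3.8 -0.9 41.4 op 0.0113 q6 1.57
t: 7.18
tool_pos: [0.4571, 0.1486, 0.2887]
tool_rot: [-2.923, -0.393, -0.642]
contact_force: [0.3, 2.0, -0.6]
opening: 0.011
t 7.18 ang(n) -0.152 Ttool [ 0.192 -0.088  0.099] Ftool [ 0.4 -1.8  1. ] uvn 3.9 -0.4 41.0 op 0.011 q6 1.36
t: 7.35
tool_pos: [0.4571, 0.1487, 0.2884]
tool_rot: [-2.921, -0.49, -0.65]
contact_force: [-0.9, 0.5, 0.3]
opening: 0.0115
t 7.35 ang(n) -0.087 Ttool [ 0.099 -0.169  0.049] Ftool [-0.5 -0.8 -0.6] uvn 3.9 -0.2 40.7 op 0.0115 q6 1.29
t: 7.43
tool_pos: [0.4571, 0.1488, 0.2884]
tool_rot: [-2.918, -0.538, -0.654]
contact_force: [-0.5, 0.8, -0.2]
opening: 0.0112
t 7.43 ang(n) -0.055 Ttool [ 0.139 -0.188  0.109] Ftool [-0.2 -0.9  0.1] uvn 3.9 -0.1 40.7 op 0.0112 q6 1.26
```

```bash
for i in 1 2; do :; done; python3 -m crank '[[0,0,-0.03,0,0,0,1]]'; python3 feel.py
python3 -m crank '[[0,0,-0.03,0,0,0,1]]'; python3 feel.py
```

```text
t: 7.52
tool_pos: [0.4571, 0.1489, 0.2883]
tool_rot: [-2.915, -0.586, -0.658]
contact_force: [-0.7, 0.7, 0.5]
opening: 0.0112
t 7.52 ang(n) -0.023 Ttool [ 0.098 -0.142  0.105] Ftool [-0.1 -1.  -0.6] uvn 3.9 -0.0 40.6 op 0.0112 q6 1.23
t: 7.6
tool_pos: [0.4571, 0.1489, 0.2882]
tool_rot: [-2.911, -0.634, -0.662]
contact_force: [-0.6, 1.0, 0.5]
opening: 0.0115
t 7.6 ang(n) 0.009 Ttool [ 0.153 -0.157  0.06 ] Ftool [ 0.1 -1.1 -0.5] uvn 4.0 0.0 40.5 op 0.0115 q6 1.2
```

```bash
python3 -m crank '[[0,0,-0.03,0,0,0,1]]'; python3 feel.py
python3 -m crank '[[0,0,-0.03,0,0,0,1]]'; python3 feel.py;python3 -m crank '[[0,0,-0.03,0,0,0,1]]'; python3 feel.py
```

```text
t: 7.68
tool_pos: [0.4571, 0.149, 0.2881]
tool_rot: [-2.907, -0.682, -0.666]
contact_force: [-1.0, 1.4, 0.9]
opening: 0.0115
t 7.68 ang(n) 0.041 Ttool [ 0.225 -0.104  0.112] Ftool [ 0.1 -1.6 -1. ] uvn 4.0 0.1 40.4 op 0.0115 q6 1.17
t: 7.77
tool_pos: [0.4571, 0.149, 0.2881]
tool_rot: [-2.901, -0.73, -0.669]
contact_force: [-1.5, 0.6, 1.0]
opening: 0.0114
t 7.77 ang(n) 0.073 Ttool [ 0.19  -0.25   0.127] Ftool [-0.5 -1.2 -1.4] uvn 4.0 0.2 40.3 op 0.0114 q6 1.13
t: 7.85
tool_pos: [0.4571, 0.1491, 0.2881]
tool_rot: [-2.895, -0.778, -0.672]
contact_force: [-1.0, -0.4, 1.7]
opening: 0.0114
t 7.85 ang(n) 0.105 Ttool [ 0.162 -0.281  0.237] Ftool [-0.2 -0.1 -2. ] uvn 4.0 0.3 40.3 op 0.0114 q6 1.1
```

```bash
python3 -m crank '[[0,0,-0.02,0,0,0,1]]'; python3 feel.py
python3 -m crank '[[0,0,0,0,0,0,1]]'; python3 feel.py
```

```text
t: 7.93
tool_pos: [0.4571, 0.1491, 0.2881]
tool_rot: [-2.891, -0.81, -0.674]
contact_force: [-0.7, -0.8, 2.1]
opening: 0.0112
t 7.93 ang(n) 0.126 Ttool [ 0.119 -0.257  0.244] Ftool [-0.1  0.4 -2.3] uvn 4.0 0.4 40.3 op 0.0112 q6 1.08
t: 8.02
tool_pos: [0.4571, 0.1491, 0.2881]
tool_rot: [-2.891, -0.81, -0.674]
contact_force: [-0.8, 0.3, 0.5]
opening: 0.0113
t 8.02 ang(n) 0.126 Ttool [ 0.101 -0.269  0.248] Ftool [-0.3 -0.6 -0.7] uvn 4.0 0.3 40.4 op 0.0113 q6 1.08
```

```bash
python3 -m crank '[[0,0,0.1,0,0.4,0,1],[0,0,0.11,0,0.5,-0.3,1],[0,0,0.11,0,0.5,-0.3,1],[0,0,0.11,0,0.5,-0.3,1]]'; python3 feel.py
python3 -m crank '[[0,0,0.11,0,0.5,-0.3,1],[0,0,0.11,0,0.5,-0.3,1]]'; python3 feel.py
```

```text
t: 8.35
tool_pos: [0.4572, 0.1475, 0.2889]
tool_rot: [-2.913, -0.146, -0.615]
contact_force: [-2.1, 1.9, 1.3]
opening: 0.0116
t 8.35 ang(n) -0.32 Ttool [ 0.133 -0.364 -0.089] Ftool [-1.2 -2.3 -1.7] uvn 3.7 -1.0 41.3 op 0.0116 q6 1.52
t: 8.52
tool_pos: [0.457, 0.1467, 0.2894]
tool_rot: [-2.871, 0.186, -0.575]
contact_force: [-0.8, 1.8, 0.9]
opening: 0.0118
t 8.52 ang(n) -0.55 Ttool [ 0.002 -0.299 -0.046] Ftool [-0.7 -1.9 -0.8] uvn 3.5 -1.6 42.0 op 0.0118 q6 1.75
```

```bash
python3 -m crank '[[0,0,0.11,0,0.5,-0.3,1],[0,0,0.11,0,0.5,-0.3,1],[0,0,0.11,0,0.5,-0.3,1]]'; python3 feel.py
python3 -m crank '[[0,0,0.11,0,0.5,-0.3,1],[0,0,0.11,0,0.5,-0.3,1],[0,0,0.11,0,0.5,-0.3,1]]'; python3 feel.py
```

```text
t: 8.77
tool_pos: [0.4563, 0.1455, 0.2901]
tool_rot: [-2.745, 0.664, -0.505]
contact_force: [0.0, 1.1, 1.0]
opening: 0.0113
t 8.77 ang(n) -0.895 Ttool [-0.022 -0.27  -0.084] Ftool [-0.2 -1.3 -0.7] uvn 2.8 -2.2 43.1 op 0.0113 q6 2.09
t: 9.02
tool_pos: [0.4552, 0.1445, 0.2905]
tool_rot: [-2.55, 1.108, -0.423]
contact_force: [0.0, 1.3, 1.4]
opening: 0.0114
t 9.02 ang(n) -1.24 Ttool [-0.189 -0.267 -0.053] Ftool [-0.7 -1.5 -1.1] uvn 1.8 -2.7 44.1 op 0.0114 q6 2.43
```

```bash
python3 -m crank '[[0,0,0,0,0,0,0.5],[0,0,0,0,0,0,0.4],[0,0,0,0,0,0,0.4]]'; python3 feel.py
python3 -m crank '[[0,0,0,0,0,-20,0.4],[0,0,0,0,0,-30,0.4],[0,0,0,0,0,-30,0.4],[0,0,0,0,0,0,0.4]]'; python3 feel.py; python3 - <<'E'
from h import *
o,p=shot('wrist','w5.png')
E
```

```text
t: 9.27
tool_pos: [0.4553, 0.1444, 0.2905]
tool_rot: [-2.552, 1.103, -0.425]
contact_force: [0.5, 0.4, -0.9]
opening: 0.0256
t 9.27 ang(n) -1.236 Ttool [-0.185 -0.071  0.021] Ftool [-0.1 -0.2  1.1] uvn 1.8 -2.9 44.0 op 0.0256 q6 2.43
t: 9.6
tool_pos: [0.4225, 0.1295, 0.3622]
tool_rot: [-2.564, 1.095, -0.42]
contact_force: [0.6, -0.4, 0.6]
opening: 0.0254
t 9.6 ang(n) -1.228 Ttool [-0.127 -0.053  0.052] Ftool [ 0.8 -0.3 -0.4] uvn -1.7 -3.0 124.3 op 0.0254 q6 2.43
```

View pics/w5.png

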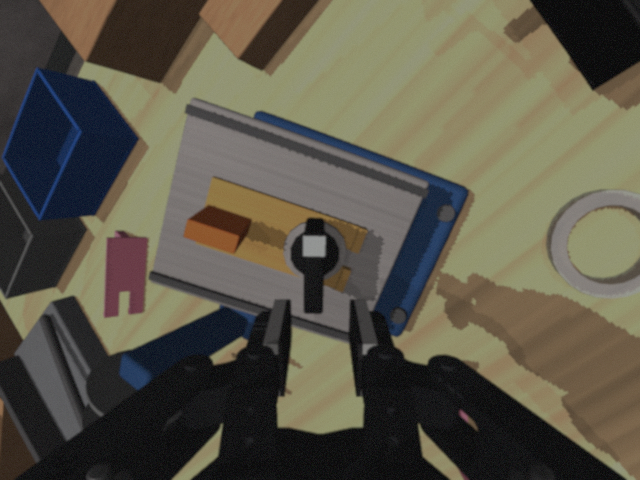

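```bash
cat >> h.py <<'E'
def finpose(u,nn,v=0): return F+U*u+n*(nn+.155)+V*v, toolR(-n,-V)
E
python3 - <<'E'
from h import *
plan(*finpose(.064,.095))
E
```

```text
N 11 dist mm 72.5 ang 1.228
[[-0.0,0.0,-0.112,1.8,-5.8,2.5,-1],[-0.0,0.0,-0.112,2.4,-5.6,2.5,-1],[-0.0,0.0,-0.112,3.0,-5.3,2.5,-1],[-0.0,0.0,-0.112,3.6,-4.9,2.5,-1],[-0.0,0.0,-0.112,4.1,-4.5,2.5,-1],[-0.0,0.0,-0.112,4.6,-4.0,2.5,-1],[-0.0,0.0,-0.112,5.0,-3.5,2.5,-1],[-0.0,0.0,-0.112,5.4,-2.9,2.5,-1]]
[[-0.0,0.0,-0.112,5.7,-2.3,2.5,-1],[-0.0,0.0,-0.112,5.9,-1.6,2.5,-1],[-0.0,0.0,-0.112,6.0,-1.0,2.5,-1]]
```

```bash
python3 -m crank '[[0,0,-0.112,1.8,-5.8,2.5,-1],[0,0,-0.112,2.4,-5.6,2.5,-1],[0,0,-0.112,3,-5.3,2.5,-1],[0,0,-0.112,3.6,-5,2.5,-1],[0,0,-0.112,4,-4.5,2.5,-1],[0,0,-0.112,4.6,-4,2.5,-1],[0,0,-0.112,5,-3.5,2.5,-1],[0,0,-0.112,5.4,-3,2.5,-1]]'
python3 -m crank '[[0,0,-0.112,5.7,-2.3,2.5,-1],[0,0,-0.112,5.9,-1.6,2.5,-1],[0,0,-0.112,6,-1,2.5,-1],[0,0,0,0,0,0,-1]]'
python3 - <<'E'
from h import *
o,p=shot('wrist','w6.png')
plan(*finpose(.064,.03))
E
```

```text
t: 10.32
tool_pos: [0.4696, 0.1548, 0.3532]
tool_rot: [-2.927, -0.207, -0.592]
contact_force: [-0.5, 0.2, 1.2]
opening: 0.0856
t: 10.65
tool_pos: [0.488, 0.1655, 0.3471]
tool_rot: [-2.909, -0.747, -0.621]
contact_force: [0.0, 0.1, 0.5]
opening: 0.0856
N 2 dist mm 49.4 ang 0.081
[[-0.003,0.011,0.039,3.2,1.8,24.4,-1],[-0.003,0.011,0.039,3.0,1.6,24.4,-1]]
```

View pics/w6.png

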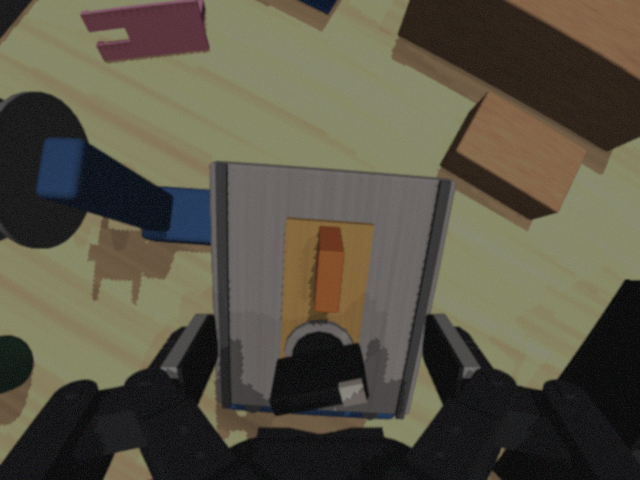

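```bash
python3 -m crank '[[-0.003,0.011,0.04,3,2,20,-1],[-0.003,0.011,0.04,3,2,14,-1],[0,0,0,0,0,0,-1]]'
python3 - <<'E'
from h import *
o,p=shot('wrist','w7.png')
plan(*finpose(.064,.03))
E
```

```text
t: 10.95
tool_pos: [0.5067, 0.17, 0.316]
tool_rot: [-2.919, -0.603, -0.643]
contact_force: [-0.7, 1.3, -0.2]
opening: 0.0855
N 1 dist mm 13.6 ang 0.011
[[-0.0,0.002,-0.011,1.1,-0.6,13.5,-1]]
```

View pics/w7.png

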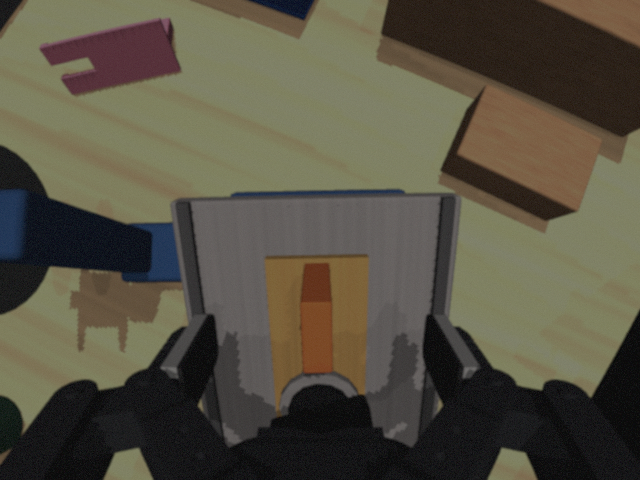

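```bash
python3 -m crank '[[0,0.002,-0.011,1,-0.6,13,-1],[0,0,0,0,0,0,0.4],[0,0,0,0,0,0,1],[0,0,0,0,0,0,1],[0,0,0,0,0,0,1],[0,0,0,0,0,0,1],[0,0,0,0,0,0,1]]' 60; python3 feel.py; python3 -c "
from h import *
shot('wrist','w8.png')"
```

```text
t: 11.58
tool_pos: [0.5106, 0.1725, 0.3087]
tool_rot: [-2.916, -0.62, -0.649]
contact_force: [-1.1, 3.8, -0.9]
opening: 0.0124
t 11.58 ang(n) -0.001 Ttool [ 0.187 -0.172 -0.004] Ftool [ 0.1 -3.9  1.1] uvn 64.4 -0.1 34.3 op 0.0124 q6 1.25
```

View pics/w8.png

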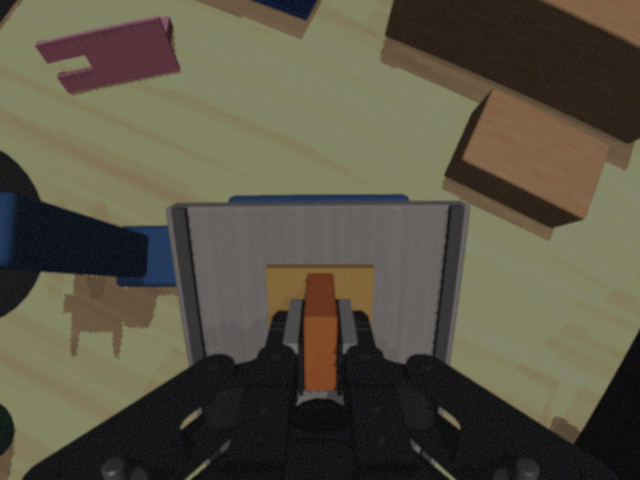

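```bash
python3 -m crank '[[0,0,0,8,0,0,1],[0,0,0,8,0,0,1],[0,0,0,8,0,0,1]]'; python3 feel.py;python3 -m crank '[[0,0,0,10,0,0,1],[0,0,0,10,0,0,1],[0,0,0,10,0,0,1]]'; python3 feel.py
```

```text
t: 11.88
tool_pos: [0.5293, 0.1809, 0.3185]
tool_rot: [-2.919, -0.622, -0.639]
contact_force: [-3.6, -2.6, 1.4]
opening: 0.0108
t 11.88 ang(n) -0.0 Ttool [ 0.078 -0.662 -0.01 ] Ftool [-3.4  1.  -3.1] uvn 86.0 -0.0 34.6 op 0.0108 q6 1.27
t: 12.13
tool_pos: [0.5512, 0.1908, 0.3291]
tool_rot: [-2.934, -0.631, -0.59]
contact_force: [-56.3, -28.6, 22.6]
opening: 0.0111
t 12.13 ang(n) 0.003 Ttool [-0.493 -7.425  0.065] Ftool [-49.4   2.9 -45.3] uvn 106.9 0.4 34.2 op 0.0111 q6 1.29
```

```bash
python3 -m crank '[[0,0,0,-3,0,0,1]]'; python3 feel.py; python3 -c "
from h import *
o,p=shot('wrist','w9.png'); print(R.from_rotvec(o['tool_rot']).apply([0,0,1]),-n)
_,p=shot('scene','s2.png'); im=p['image'][240:350,335:470,::-1]; cv2.imwrite('pics/s2c.png',cv2.resize(im,None,fx=5,fy=5,interpolation=cv2.INTER_CUBIC))"; python3 feel.py
```

```text
t: 12.22
tool_pos: [0.5493, 0.1898, 0.3284]
tool_rot: [-2.935, -0.632, -0.586]
contact_force: [5.9, 3.2, -2.3]
opening: 0.011
t 12.22 ang(n) 0.004 Ttool [ 0.011  1.036 -0.016] Ftool [ 5.2 -0.5  4.7] uvn 104.3 0.3 34.5 op 0.011 q6 1.29
[ 0.35009583  0.15865658 -0.92317983] [ 0.38587139  0.17231957 -0.9063    ]
t 12.32 ang(n) 0.004 Ttool [-0.161 -0.635  0.043] Ftool [-5.7  0.3 -6.6] uvn 103.7 0.3 34.4 op 0.0113 q6 1.29
```

View pics/w9.png

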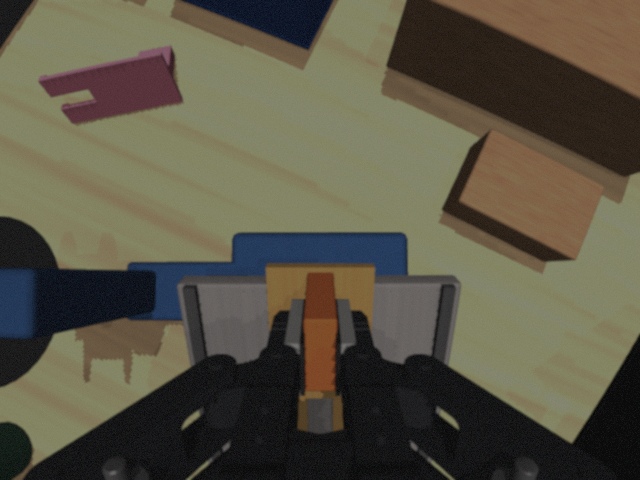

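View pics/s2c.png

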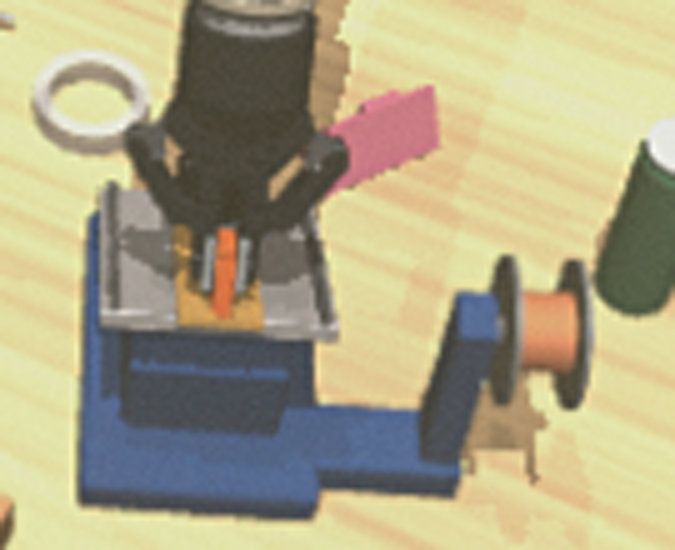

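```bash
python3 - <<'E'
from h import *
plan(*finpose(.1035,.0345),n=2)
E
```

```text
N 2 dist mm 6.7 ang 0.042
[[-0.001,0.021,0.002,-3.3,-0.0,0.0,-1],[-0.001,0.021,0.002,-3.3,-0.0,-0.0,-1]]
```

```bash
python3 -m crank '[[0,0.021,0,-3.3,0,0,1],[0,0.021,0,-3.3,0,0,1],[0,0,0,0,0,0,1]]'; python3 feel.py; python3 -c "
from h import *
plan(*finpose(.1035,.0345),n=1)"
```

```text
t: 12.57
tool_pos: [0.5434, 0.1871, 0.3258]
tool_rot: [-2.914, -0.628, -0.646]
contact_force: [-2.8, -1.8, 2.3]
opening: 0.0113
t 12.57 ang(n) 0.004 Ttool [-0.033 -1.076  0.015] Ftool [-2.   0.4 -3.5] uvn 104.0 0.3 34.7 op 0.0113 q6 1.27
N 1 dist mm 0.5 ang 0.005
[[-0.002,-0.0,0.004,-0.4,-0.1,0.2,-1]]
```

```bash
python3 -m crank '[[0,0.003,0,5,0,0,1],[0,0.003,0,5,0,0,1]]'; python3 feel.py; python3 -c "
from h import *
plan(*finpose(.128,.0345))"
```

```text
t: 12.73
tool_pos: [0.5501, 0.1904, 0.3288]
tool_rot: [-2.915, -0.63, -0.64]
contact_force: [-13.6, -6.8, 8.1]
opening: 0.011
t 12.73 ang(n) 0.005 Ttool [-0.128 -2.39   0.028] Ftool [-10.4   0.6 -13.7] uvn 111.3 0.7 34.3 op 0.011 q6 1.28
N 1 dist mm 16.1 ang 0.007
[[-0.003,0.004,0.005,16.1,0.2,-0.3,-1]]
```

```bash
python3 -m crank '[[0,0.012,0,1,0,-0.6,1]]'; python3 feel.py; python3 -m crank '[[0,0.006,0,5,0,-0.4,1]]'; python3 feel.py
```

```text
t: 12.82
tool_pos: [0.5506, 0.1906, 0.3298]
tool_rot: [-2.91, -0.63, -0.653]
contact_force: [-5.3, -3.2, 2.7]
opening: 0.0112
t 12.82 ang(n) 0.005 Ttool [-0.071 -1.646 -0.043] Ftool [-4.3  0.7 -5.1] uvn 113.7 0.7 34.9 op 0.0112 q6 1.27
t: 12.9
tool_pos: [0.5539, 0.1922, 0.3312]
tool_rot: [-2.908, -0.63, -0.656]
contact_force: [-4.6, -2.3, 1.4]
opening: 0.011
t 12.9 ang(n) 0.006 Ttool [-0.116 -1.492  0.013] Ftool [-4.   0.2 -3.5] uvn 117.9 1.0 34.7 op 0.011 q6 1.27
```

Freer now; continue uphill.

```bash
python3 -m crank '[[0,0.005,0,6,0,-0.4,1],[0,0.004,0,6,0,-0.4,1]]'; python3 feel.py;  python3 -m crank '[[0,0.004,0,7,0,-0.5,1]]'; python3 feel.py
```

```text
t: 13.07
tool_pos: [0.5627, 0.1964, 0.3359]
tool_rot: [-2.906, -0.63, -0.659]
contact_force: [-4.4, -3.4, 2.5]
opening: 0.0111
t 13.07 ang(n) 0.006 Ttool [-0.121 -1.544  0.015] Ftool [-3.8  1.3 -4.6] uvn 129.1 1.3 34.7 op 0.0111 q6 1.28
t: 13.15
tool_pos: [0.568, 0.1989, 0.3387]
tool_rot: [-2.906, -0.631, -0.66]
contact_force: [-4.9, -2.0, 1.5]
opening: 0.0109
t 13.15 ang(n) 0.006 Ttool [-0.187 -1.443 -0.046] Ftool [-4.2 -0.3 -3.6] uvn 135.6 1.4 34.9 op 0.0109 q6 1.28
```

```bash
python3 -m crank '[[0,0,0,8,0,-15,1],[0,0,0,8,0,-25,1],[0,0,0,0,0,-30,1],[0,0,0,0,0,-20,1]]'; python3 feel.py; python3 -c "
from h import *
o,p=shot('wrist','w10.png')
o,p=shot('top','t2.png')
C=np.array([.573,-.205,0]); Rc=R.from_euler('z',-.24)
print(Rc.apply([-.045,.02,.0])+C)
Rt=toolR([0,0,-1],Rc.apply([1,0,0])) ; print(Rt.as_matrix().round(2))
plan(C+Rc.apply([-.045,.02,.30+.155]),Rt)
"
```

```text
t: 13.48
tool_pos: [0.5464, 0.1892, 0.4206]
tool_rot: [-2.908, -0.63, -0.641]
contact_force: [-0.2, -0.4, -1.4]
opening: 0.0111
t 13.48 ang(n) 0.004 Ttool [-0.005 -0.226 -0.002] Ftool [-0.9  0.3  1.1] uvn 147.0 2.0 119.1 op 0.0111 q6 1.29
[ 0.53404384 -0.17487662  0.        ]
[[ 0.24  0.97  0.  ]
 [ 0.97 -0.24  0.  ]
 [ 0.    0.   -1.  ]]
N 10 dist mm 365.7 ang 1.0
[[0.02,-0.041,-0.089,-13.3,32.6,-10.0,-1],[0.02,-0.041,-0.089,-16.5,31.1,-10.0,-1],[0.02,-0.041,-0.089,-19.6,29.3,-9.8,-1],[0.02,-0.041,-0.089,-22.5,27.2,-9.5,-1],[0.02,-0.041,-0.089,-25.2,24.9,-9.0,-1],[0.02,-0.041,-0.089,-27.7,22.4,-8.4,-1],[0.02,-0.041,-0.089,-29.9,19.7,-7.6,-1],[0.02,-0.041,-0.089,-31.8,16.8,-6.7,-1]]
[[0.02,-0.041,-0.089,-33.4,13.8,-5.6,-1],[0.02,-0.041,-0.089,-34.7,10.6,-4.4,-1]]
```

View pics/w10.png

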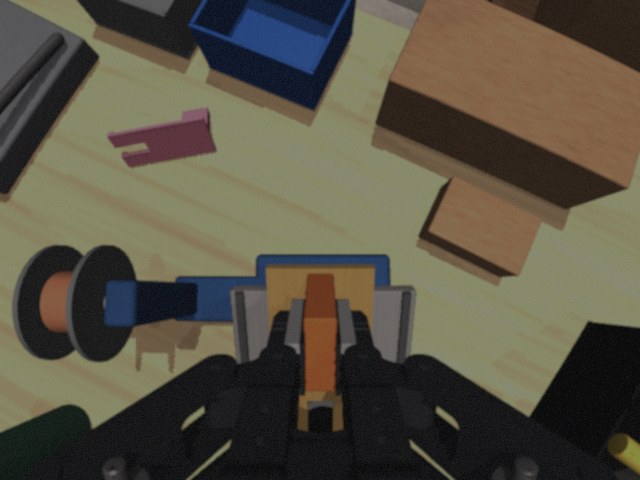

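View pics/t2.png

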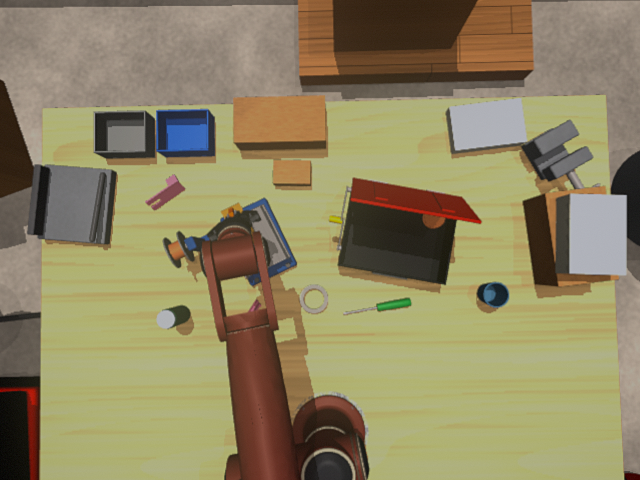

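```bash
python3 -m crank '[[0.02,-0.041,-0.089,-13,33,-10,1],[0.02,-0.041,-0.089,-16,31,-10,1],[0.02,-0.041,-0.089,-20,29,-10,1],[0.02,-0.041,-0.089,-22,27,-9.5,1],[0.02,-0.041,-0.089,-25,25,-9,1],[0.02,-0.041,-0.089,-28,22,-8,1],[0.02,-0.041,-0.089,-30,20,-8,1],[0.02,-0.041,-0.089,-32,17,-7,1]]'
cat > /tmp/p.py <<'E'
from h import *
import sys
C=np.array([.573,-.205,0]); Rc=R.from_euler('z',-.24); Rt=toolR([0,0,-1],Rc.apply([1,0,0]))
o=ctrl.get_obs(); T=R.from_rotvec(o['tool_rot']); g=o['tool_pos']+T.apply([0,0,.155])-C
print('chest frame grip',(Rc.inv().apply(g)*1e3).round(1),'F',o['contact_force'].round(1),'T',T.inv().apply(o['wrist_torque']).round(2),'op',o['opening'].round(4),o['q'].round(2),o['t'])
x,y,z=[float(a)/1000 for a in sys.argv[1:4]]
plan(C+Rc.apply([x,y,z+.155]),Rt,grip=1,vmax=float(sys.argv[4]) if len(sys.argv)>4 else 40)
E
python3 /tmp/p.py -45 20 280
```

```text
t: 14.25
tool_pos: [0.543, -0.1063, 0.4363]
tool_rot: [-2.563, -1.755, -0.117]
contact_force: [0.7, 0.6, -1.5]
opening: 0.0112Traceback (most recent call last):
  File "/tmp/p.py", line 5, in <module>
    print('chest frame grip',(Rc.inv().apply(g)*1e3).round(1),'F',o['contact_force'].round(1),'T',T.inv().apply(o['wrist_torque']).round(2),'op',o['opening'].round(4),o['q'].round(2),o['t'])
                                                                                                                                                 ^^^^^^^^^^^^^^^^^^
AttributeError: 'float' object has no attribute 'round'
```

```bash
sed -i "s/o\['opening'\].round(4)/round(o['opening'],4)/" /tmp/p.py; python3 /tmp/p.py -45 20 250
```

```text
chest frame grip [-48.6 100.8 281.8] F [ 0.7  0.6 -1.5] T [-0.05 -0.02 -0.05] op 0.0112 [-0.34 -0.14  1.75  0.08  1.52  0.02] 14.25
N 2 dist mm 75.9 ang 0.154
[[0.01,-0.04,-0.065,-34.7,8.0,13.0,1],[0.01,-0.04,-0.065,-34.6,5.9,14.3,1]]
```

```bash
python3 -m crank '[[0.01,-0.04,-0.065,-35,8,13,1],[0.01,-0.04,-0.065,-35,6,14,1],[0,0,0,0,0,0,1]]'; python3 -c "
from h import *
o,p=shot('top','t3.png'); cv2.imwrite('pics/t3c.png',cv2.resize(p['image'][160:300,310:490,::-1],None,fx=4,fy=4))
o,p=shot('scene','s3.png'); cv2.imwrite('pics/s3c.png',cv2.resize(p['image'][130:320,180:380,::-1],None,fx=3,fy=3))
"; python3 /tmp/p.py -45 20 120
```

```text
t: 14.5
tool_pos: [0.5347, -0.1847, 0.4006]
tool_rot: [2.463, 1.942, -0.008]
contact_force: [-0.6, 1.4, -2.8]
opening: 0.0113
chest frame grip [-41.8  13.8 247.5] F [ 0.7 -0.1 -1. ] T [ 0.03  0.1  -0.03] op 0.0112 [-0.46 -0.09  1.76 -0.    1.47 -0.22] 14.6
N 4 dist mm 127.7 ang 0.005
[[0.001,0.001,0.001,1.6,-0.8,31.9,1],[0.001,0.001,0.001,1.5,-0.8,31.9,1],[0.001,0.001,0.001,1.5,-0.7,31.9,1],[0.001,0.001,0.001,1.5,-0.7,31.9,1]]
```

View pics/t3c.png

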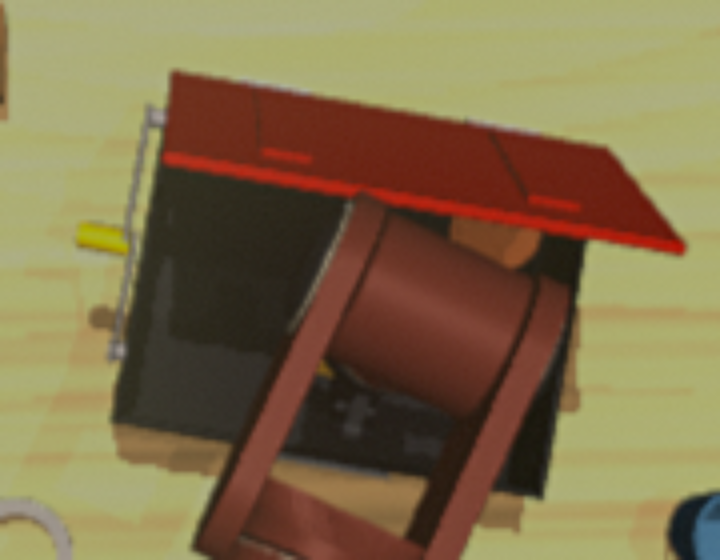

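View pics/s3c.png

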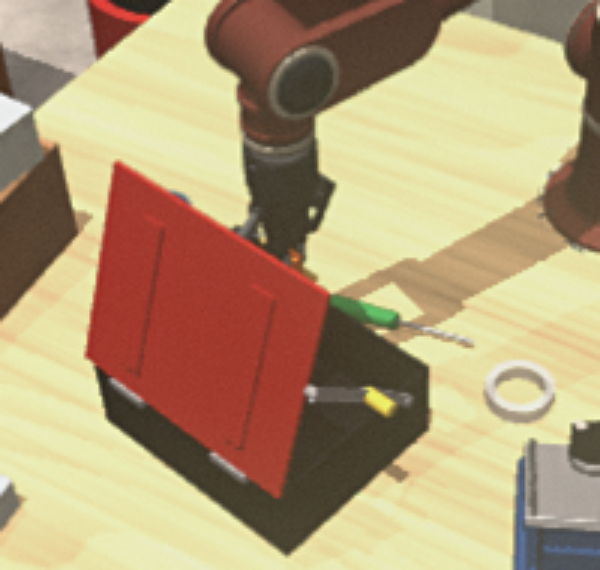

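```bash
python3 -m crank '[[0,0,0,1.5,-5,30,1],[0,0,0,1.5,-5,32,1],[0,0,0,1.5,-5,32,1],[0,0,0,1.5,0,32,1]]'; python3 /tmp/p.py -58 20 60; python3 -c "
from h import *
o,p=shot('scene','s4.png'); cv2.imwrite('pics/s4c.png',cv2.resize(p['image'][130:320,180:380,::-1],None,fx=3,fy=3))"
```

```text
t: 14.93
tool_pos: [0.5281, -0.1708, 0.2821]
tool_rot: [2.448, 1.931, 0.023]
contact_force: [0.5, 0.1, -1.8]
opening: 0.0112
chest frame grip [-47.5  22.2 127.2] F [ 0.5  0.1 -1.8] T [0.01 0.04 0.03] op 0.0112 [-0.45 -0.01  1.89  0.    1.24 -0.21] 14.9333
N 2 dist mm 67.5 ang 0.028
[[0.014,0.001,0.002,-1.2,-4.1,33.5,1],[0.014,0.001,0.002,-1.2,-3.6,33.5,1]]
```

View pics/s4c.png

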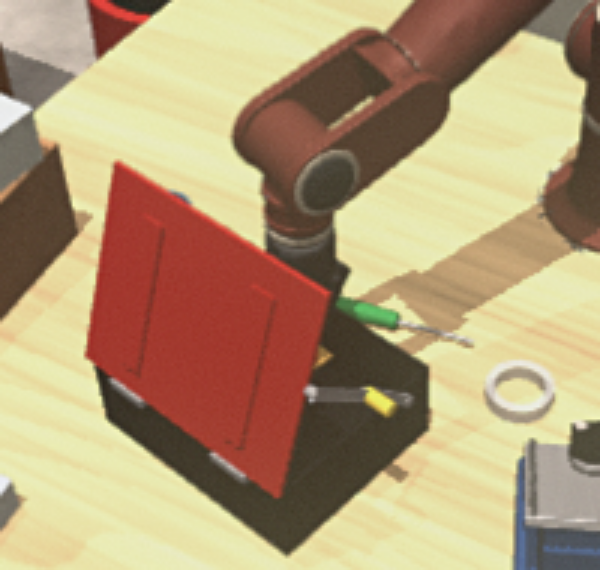

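```bash
python3 -m crank '[[0.014,0,0,-1,-6,25,1],[0.014,0,0,-1,-6,22,1],[0,0,0,0,0,0,1]]'; python3 /tmp/p.py -62 20 42
```

```text
t: 15.23
tool_pos: [0.5145, -0.1647, 0.224]
tool_rot: [-2.451, -1.941, 0.011]
contact_force: [-1.7, 0.4, -2.1]
opening: 0.011
chest frame grip [-68.9  25.7  69. ] F [-1.7  0.4 -2.1] T [0.06 0.08 0.03] op 0.011 [-0.45  0.04  1.95 -0.    1.17 -0.22] 15.2333
N 1 dist mm 27.9 ang 0.018
[[-0.016,-0.003,0.009,-5.4,4.8,26.9,1]]
```

```bash
python3 -m crank '[[-0.008,0,0,-3,2,12,1],[-0.008,0,0,-2,2,8,1]]'; python3 /tmp/p.py -62 20 42;  python3 -m crank '[[0,0,0,0,0,3,1],[0,0,0,0,0,3,1]]'; python3 /tmp/p.py -62 20 42; python3 -c "
from h import *
o,p=shot('wrist','w11.png')"
```

```text
t: 15.4
tool_pos: [0.5198, -0.1693, 0.2076]
tool_rot: [2.457, 1.951, 0.012]
contact_force: [-0.1, 0.5, 4.9]
opening: 0.0112
chest frame grip [-59.   22.6  52.6] F [-0.1  0.5  4.9] T [0.58 0.08 0.06] op 0.0112 [-0.45  0.07  1.94  0.01  1.12 -0.23] 15.4
N 1 dist mm 10.9 ang 0.014
[[0.008,-0.003,0.011,-2.0,-1.9,10.6,1]]
t: 15.57
tool_pos: [0.5219, -0.1692, 0.2041]
tool_rot: [2.454, 1.949, 0.016]
contact_force: [-0.8, 0.5, -1.0]
opening: 0.0108
chest frame grip [-56.2  23.1  49.1] F [-0.8  0.5 -1. ] T [ 0.01  0.04 -0.03] op 0.0108 [-0.45  0.08  1.94  0.01  1.11 -0.22] 15.5667
N 1 dist mm 8.5 ang 0.018
[[0.013,-0.003,0.012,-2.6,-4.0,7.0,1]]
```

View pics/w11.png

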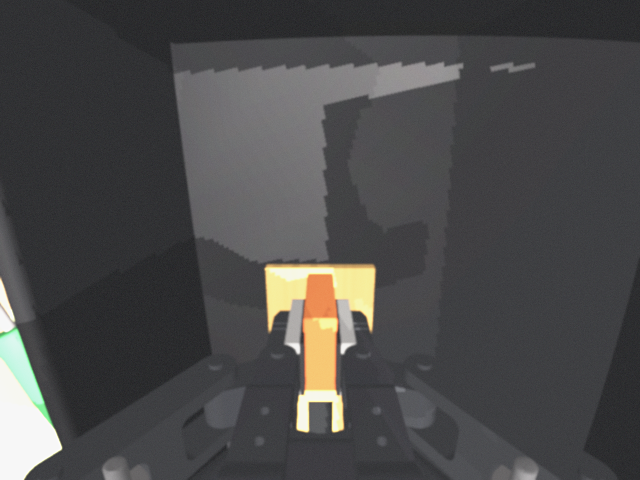

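Inside the chest, plate horizontal, floor close. Lower until it touches.

```bash
python3 -m crank '[[0.008,0,0,-1,-2,3,1],[0,0,0,0,-1,3,1]]'; python3 /tmp/p.py -62 20 42;  python3 -m crank '[[0,0,0,0,0,2,1],[0,0,0,0,0,2,1]]'; python3 /tmp/p.py -62 20 41
```

```text
t: 15.78
tool_pos: [0.5222, -0.1701, 0.2027]
tool_rot: [2.452, 1.947, 0.019]
contact_force: [0.8, -0.2, 0.3]
opening: 0.0109
chest frame grip [-55.1  22.3  47.7] F [ 0.8 -0.2  0.3] T [ 0.02 -0.01 -0.02] op 0.0109 [-0.45  0.09  1.94  0.01  1.1  -0.23] 15.7833
N 1 dist mm 7.4 ang 0.02
[[0.016,-0.003,0.011,-1.8,-4.5,5.6,1]]
t: 15.95
tool_pos: [0.5233, -0.1704, 0.2008]
tool_rot: [2.449, 1.945, 0.022]
contact_force: [1.1, -0.7, 2.1]
opening: 0.0111
chest frame grip [-53.4  22.1  45.8] F [ 1.1 -0.7  2.1] T [ 0.07  0.11 -0.07] op 0.0111 [-0.45  0.09  1.94  0.01  1.09 -0.23] 15.95
N 1 dist mm 7.5 ang 0.023
[[0.02,-0.002,0.012,-1.7,-5.7,4.7,1]]
```

```bash
python3 -m crank '[[0.02,0,0,-1,-5,5,1],[0,0,0,0,0,3,1]]'; python3 /tmp/p.py -60 20 41;  python3 -m crank '[[0,0,0,0,0,3,1],[0,0,0,0,0,3,1]]'; python3 /tmp/p.py -60 20 41
```

```text
t: 16.12
tool_pos: [0.5244, -0.1718, 0.1997]
tool_rot: [2.449, 1.94, 0.026]
contact_force: [-1.0, -0.1, -2.5]
opening: 0.011
chest frame grip [-51.4  21.1  44.8] F [-1.  -0.1 -2.5] T [ 0.05  0.01 -0.05] op 0.011 [-0.45  0.09  1.94  0.01  1.09 -0.23] 16.1167
N 1 dist mm 6.2 ang 0.026
[[0.024,-0.002,0.009,-0.7,-5.0,3.6,1]]
t: 16.28
tool_pos: [0.5259, -0.1722, 0.1963]
tool_rot: [2.447, 1.938, 0.028]
contact_force: [-6.7, 6.0, 25.8]
opening: 0.0109
chest frame grip [-49.4  21.   41.3] F [-6.7  6.  25.8] T [2.02 0.14 0.02] op 0.0109 [-0.45  0.1   1.93  0.01  1.08 -0.23] 16.2833
N 1 dist mm 6.5 ang 0.028
[[0.026,-0.002,0.009,-0.6,-6.5,0.1,1]]
```

```bash
python3 -m crank '[[0,0,0,0,0,-0.7,1],[0,0,0,0,0,0,0.4],[0,0,0,0,0,0,0.3],[0,0,0,0,0,0,0.3]]'; python3 /tmp/p.py -55 20 90; python3 -m crank '[[0.02,0,0,0,-3,-25,0.3],[0,0,0,0,0,-30,0.3],[0,0,0,0,0,-30,0.3],[0,0,0,0,0,-35,0.3]]';  python3 -c "
from h import *
o,p=shot('wrist','w12.png')"; python3 /tmp/p.py -55 20 90
```

```text
t: 16.62
tool_pos: [0.5257, -0.1724, 0.1969]
tool_rot: [2.447, 1.939, 0.026]
contact_force: [2.6, 0.0, 2.4]
opening: 0.0296
chest frame grip [-49.7  20.6  42. ] F [2.6 0.  2.4] T [0.   0.07 0.02] op 0.0296 [-0.45  0.1   1.93  0.01  1.08 -0.23] 16.6167
N 2 dist mm 48.1 ang 0.027
[[0.013,-0.001,0.005,-0.2,-0.0,-24.0,1],[0.013,-0.001,0.005,-0.2,-0.3,-24.0,1]]
t: 16.95
tool_pos: [0.5173, -0.1699, 0.3072]
tool_rot: [-2.447, -1.938, 0.013]
contact_force: [0.7, -0.3, 0.2]
opening: 0.0298
chest frame grip [-61.   20.8 161.3] F [ 2.9 -0.7  4.8] T [-0.22  0.02  0.03] op 0.0301 [-0.45 -0.06  1.88  0.    1.33 -0.22] 17.0
N 2 dist mm 71.5 ang 0.012
[[-0.004,-0.002,0.005,-0.3,2.7,35.6,1],[-0.004,-0.002,0.005,-0.2,2.6,35.6,1]]
```

View pics/w12.png

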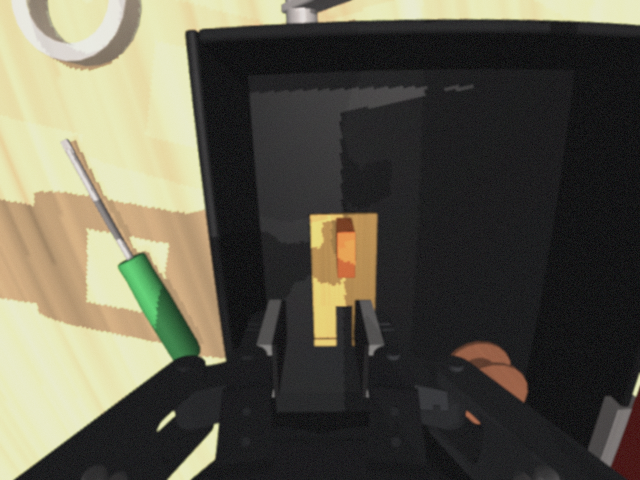

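```bash
cat > /tmp/k.py <<'E'
from h import *
import sys
C=np.array([.573,-.205,0]); Rc=R.from_euler('z',-.24)
d=Rc.apply([.69,0,-.724]); d/=np.linalg.norm(d)
PAD=np.array([.607,-.0285,.172])
if len(sys.argv)>4: PAD=np.array([float(a) for a in sys.argv[2:5]])
o=ctrl.get_obs(); T=R.from_rotvec(o['tool_rot']); tip=o['tool_pos']+T.apply([0,0,.173])-PAD
yy=Rc.apply([0,1,0]); e=np.cross(d,yy)
print('t',round(o['t'],2),'tip rel pad: along',(tip@d*1e3).round(1),'chest y',(tip@yy*1e3).round(1),'perp',(tip@e*1e3).round(1),'F',o['contact_force'].round(1),'F.d',(o['contact_force']@d).round(1),o['q'].round(2))
plan(PAD-d*(.173+float(sys.argv[1])/1000),toolR(d,Rc.apply([1,0,.95])),grip=1)
E
python3 /tmp/k.py 60; python3 -c "
from h import *
for c in ('scene','top'):
    o,p=shot(c,c+'k.png')
    for q in ('knee_pad','lid_edge','lid_hinge','chest'): print(c,q,[(np.round(x['centre'],4).tolist(),round(x['confidence'],2)) for x in spotter.mark_of(q,p)])
"
```

```text
t 17.0 tip rel pad: along -15.3 chest y -158.7 perp -57.6 F [ 2.9 -0.7  4.8] F.d -1.4 [-0.45 -0.06  1.88  0.    1.33 -0.22]
N 7 dist mm 194.9 ang 0.769
[[-0.11,-0.001,0.001,22.9,-15.5,-3.3,1],[-0.11,-0.001,0.001,22.9,-15.1,-5.0,1],[-0.11,-0.001,0.001,22.9,-14.5,-6.6,1],[-0.11,-0.001,0.001,22.8,-13.7,-8.2,1],[-0.11,-0.001,0.001,22.8,-12.7,-9.7,1],[-0.11,-0.001,0.001,22.8,-11.6,-11.0,1],[-0.11,-0.001,0.001,22.8,-10.3,-12.3,1]]
scene knee_pad []
scene lid_edge [([0.6143, -0.2126, 0.3351], 0.68)]
scene lid_hinge [([0.6873, -0.233, 0.1104], 0.64)]
scene chest [([0.576, -0.2067, 0.004], 0.73)]
top knee_pad [([0.6026, -0.0281, 0.1694], 0.66)]
top lid_edge [([0.6095, -0.2166, 0.3375], 0.9), ([0.3472, 0.429, 0.005], 0.34)]
top lid_hinge [([0.6891, -0.232, 0.1121], 0.6), ([0.3469, 0.4286, 0.0029], 0.2)]
top chest [([0.5719, -0.2048, -0.0044], 0.61)]
```

```bash
python3 -m crank '[[0,0,0,0,0,-35,1],[-0.11,0,0,23,-15,-10,1],[-0.11,0,0,23,-15,-5,1],[-0.11,0,0,23,-15,-5,1],[-0.11,0,0,23,-14,-5,1],[-0.11,0,0,23,-13,-5,1],[-0.11,0,0,23,-12,-5,1],[-0.11,0,0,23,-10,-5,1]]'; python3 /tmp/k.py 60 .605 -.0285 .171
```

```text
t: 18.17
tool_pos: [0.4596, 0.0102, 0.3544]
tool_rot: [1.937, 1.514, 0.636]
contact_force: [-0.3, -1.8, -0.3]
opening: 0.0006
t 18.17 tip rel pad: along -63.6 chest y 4.4 perp 21.1 F [-0.3 -1.8 -0.3] F.d 0.3 [-0.12 -0.52  2.23 -0.12  0.66  0.19]
N 1 dist mm 18.2 ang 0.023
[[0.02,-0.008,-0.007,-3.2,-17.7,3.2,1]]
```

```bash
python3 -m crank '[[0.02,-0.008,-0.007,-3,-9,2,1],[0,0,0,0,-9,1,1],[0,0,0,0,0,0,1]]'; python3 -c "
from h import *
o,p=shot('wrist','w13.png'); print(o['tool_pos'])
print([(np.round(x['centre'],4).tolist(),round(x['confidence'],2)) for x in spotter.mark_of('knee_pad',p)])
"; python3 /tmp/k.py 12 .605 -.0285 .171
```

```text
t: 18.42
tool_pos: [0.4453, 0.0142, 0.3363]
tool_rot: [1.943, 1.537, 0.613]
contact_force: [-1.2, -0.4, -1.1]
opening: 0.0002
[0.44534449 0.01424015 0.33626501]
[([0.6032, -0.031, 0.172], 0.93)]
t 18.52 tip rel pad: along -61.0 chest y 3.8 perp -3.3 F [ 1.   0.1 -0.1] F.d 0.7 [-0.12 -0.54  2.27 -0.13  0.66  0.19]
N 2 dist mm 49.2 ang 0.006
[[0.001,-0.002,0.002,-1.6,1.7,24.5,1],[0.001,-0.002,0.002,-1.6,1.7,24.5,1]]
```

View pics/w13.png

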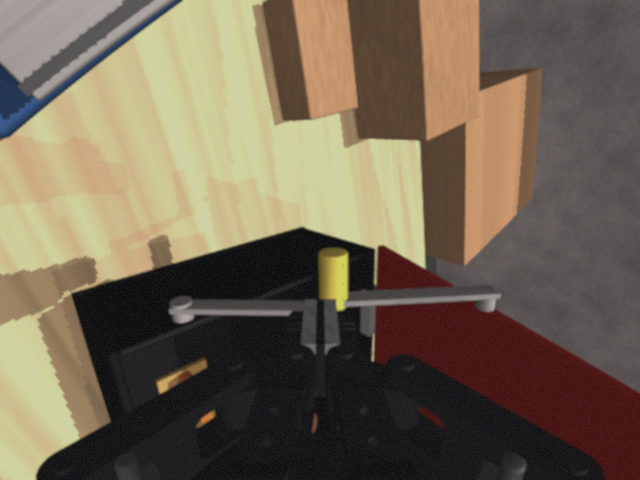

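```bash
python3 -c "
from h import *
o,p=shot('wrist'); T=R.from_rotvec(o['tool_rot'])
for d in (.173,.22,.225,.234): print(d,proj([o['tool_pos']+T.apply([0,0,d])],p,o))
print(proj([[.605,-.0285,.171],[.6032,-.031,.172]],p,o))
"
```

```text
0.173 [[320.53416712 317.16930993]]
0.22 [[320.42297133 275.58541169]]
0.225 [[320.41385487 272.19021688]]
0.234 [[320.39842384 266.44810444]]
[[325.62089757 272.6574815 ]
 [325.37750236 277.98589925]]
```

```bash
python3 -m crank '[[0,0,0,-2,3,20,1],[0,0,0,-2,3,18,1],[0,0,0,0,0,0,1]]'; python3 -c "
from h import *
o,p=shot('wrist','w14.png'); print(o['contact_force'])"; python3 /tmp/k.py 12 .605 -.0285 .171
```

```text
t: 18.82
tool_pos: [0.4786, -0.0008, 0.3184]
tool_rot: [1.94, 1.524, 0.618]
contact_force: [-0.9, 0.2, 0.2]
opening: -0.0002
[-0.93702171  0.22529318  0.18359887]
t 18.87 tip rel pad: along -23.8 chest y -2.7 perp 9.9 F [ 0.  -0.6  0.2] F.d -0.0 [-0.14 -0.41  2.22 -0.12  0.58  0.17]
N 1 dist mm 14.7 ang 0.009
[[0.009,-0.002,0.0,3.0,-8.5,11.7,1]]
```

View pics/w14.png

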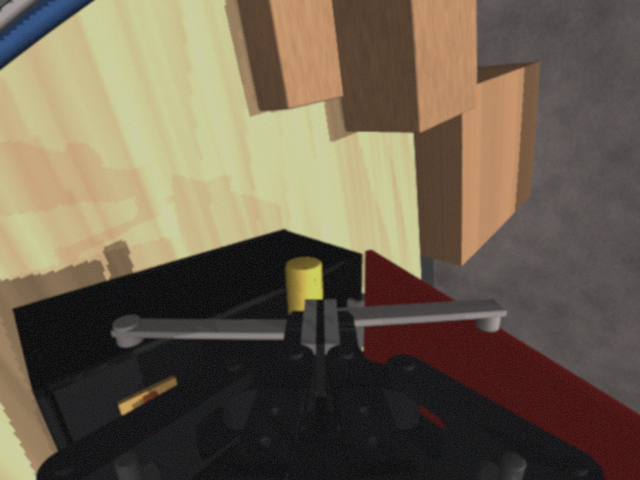

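```bash
python3 -m crank '[[0.005,0,0,1,-6,6,1],[0,0,0,0,-1,4,1]]'; python3 /tmp/k.py -10 .605 -.0285 .171;  python3 -m crank '[[0,0,0,0,0,5,1],[0,0,0,0,0,5,1]]'; python3 /tmp/k.py -10 .605 -.0285 .171;
```

```text
t: 19.03
tool_pos: [0.4811, -0.0011, 0.3085]
tool_rot: [1.944, 1.523, 0.616]
contact_force: [0.2, 1.3, 0.1]
opening: 0.0001
t 19.03 tip rel pad: along -14.0 chest y -2.8 perp 3.9 F [0.2 1.3 0.1] F.d -0.2 [-0.14 -0.39  2.22 -0.13  0.55  0.18]
N 1 dist mm 24.4 ang 0.005
[[0.005,-0.0,-0.001,2.8,-3.2,24.0,1]]
t: 19.2
tool_pos: [0.4879, -0.0028, 0.3013]
tool_rot: [1.943, 1.523, 0.616]
contact_force: [-1.8, 1.0, 1.2]
opening: 0.0002
t 19.2 tip rel pad: along -4.0 chest y -2.8 perp 4.2 F [-1.8  1.   1.2] F.d -2.3 [-0.14 -0.36  2.21 -0.13  0.53  0.18]
N 1 dist mm 14.6 ang 0.006
[[0.006,-0.0,-0.002,2.9,-3.2,14.0,1]]
```

```bash
python3 -m crank '[[0,0,0,0.5,-1,6,1],[0,0,0,0.5,0,6,1]]'; python3 /tmp/k.py -20 .605 -.0285 .171;  python3 -m crank '[[0,0,0,0,0,6,1],[0,0,0,0,0,6,1]]'; python3 /tmp/k.py -30 .605 -.0285 .171; python3 -c "
from h import *
o,p=shot('wrist','w15.png')"
```

```text
t: 19.37
tool_pos: [0.4959, -0.0037, 0.2917]
tool_rot: [1.943, 1.522, 0.616]
contact_force: [-4.2, 0.1, 1.3]
opening: -0.0002
t 19.37 tip rel pad: along 8.5 chest y -1.9 perp 3.3 F [-4.2  0.1  1.3] F.d -3.8 [-0.14 -0.32  2.2  -0.14  0.5   0.19]
N 1 dist mm 11.9 ang 0.006
[[0.006,0.0,-0.001,1.9,-2.3,11.5,1]]
t: 19.53
tool_pos: [0.5041, -0.0054, 0.2813]
tool_rot: [1.945, 1.525, 0.614]
contact_force: [-5.9, 1.5, 1.7]
opening: 0.0002
t 19.53 tip rel pad: along 21.8 chest y -1.6 perp 1.7 F [-5.9  1.5  1.7] F.d -5.4 [-0.14 -0.28  2.19 -0.14  0.48  0.2 ]
N 1 dist mm 8.5 ang 0.003
[[0.003,-0.0,-0.001,1.6,-1.2,8.2,1]]
```

View pics/w15.png

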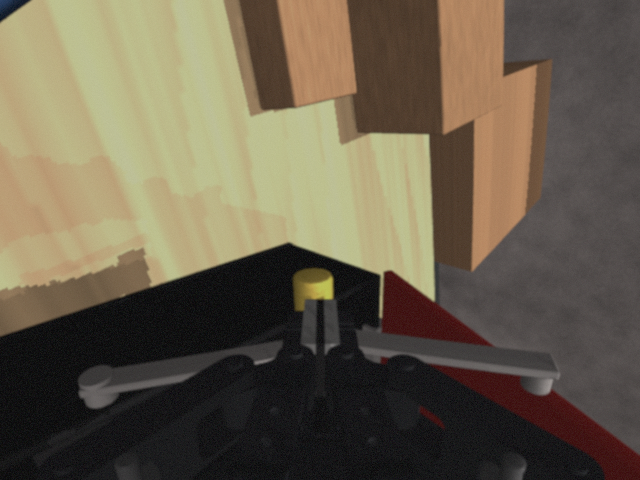

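```bash
python3 -m crank '[[0,0,0,0,0,5,1],[0,0,0,0,0,4,1]]'; python3 /tmp/k.py -30 .605 -.0285 .171; python3 -m crank '[[0,0,0,0,0,-30,1],[0,0,0,0,0,-40,1],[0,0,0,0,0,-40,1],[0,0,0,0,0,-10,1]]'; python3 -c "
from h import *
o,p=shot('wrist','w16.png')
o,p=shot('scene','s5.png'); cv2.imwrite('pics/s5c.png',cv2.resize(p['image'][160:320,190:350,::-1],None,fx=3.6,fy=3.6))
for q in ('knee_pad','lid_edge'): print(q,[(np.round(x['centre'],4).tolist(),round(x['confidence'],2)) for x in spotter.mark_of(q,p)])"
```

```text
t: 19.75
tool_pos: [0.5102, -0.0067, 0.2723]
tool_rot: [1.948, 1.528, 0.611]
contact_force: [-6.8, 1.9, 3.4]
opening: 0.0003
t 19.75 tip rel pad: along 32.6 chest y -1.4 perp -0.8 F [-6.8  1.9  3.4] F.d -7.3 [-0.15 -0.25  2.18 -0.15  0.46  0.2 ]
N 1 dist mm 3.0 ang 0.002
[[-0.002,-0.0,-0.001,1.4,0.5,-2.6,1]]
t: 20.08
tool_pos: [0.4302, 0.0127, 0.3531]
tool_rot: [1.963, 1.539, 0.595]
contact_force: [0.9, -0.3, 1.8]
opening: -0.0002
knee_pad [([0.6295, -0.0339, 0.1319], 0.71)]
lid_edge [([0.5865, -0.209, 0.3235], 0.57)]
```

View pics/w16.png

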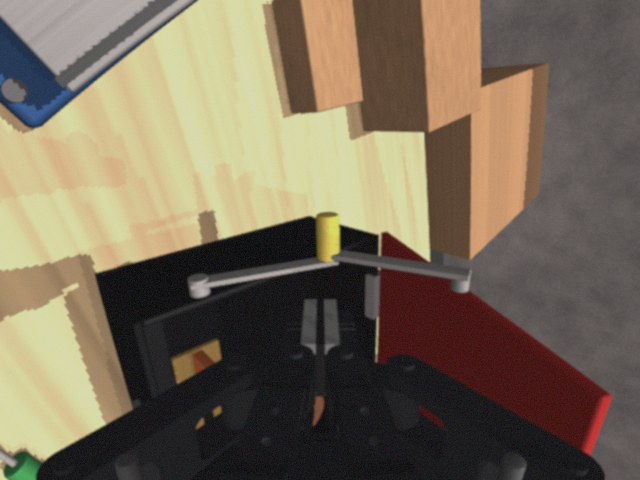

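View pics/s5c.png

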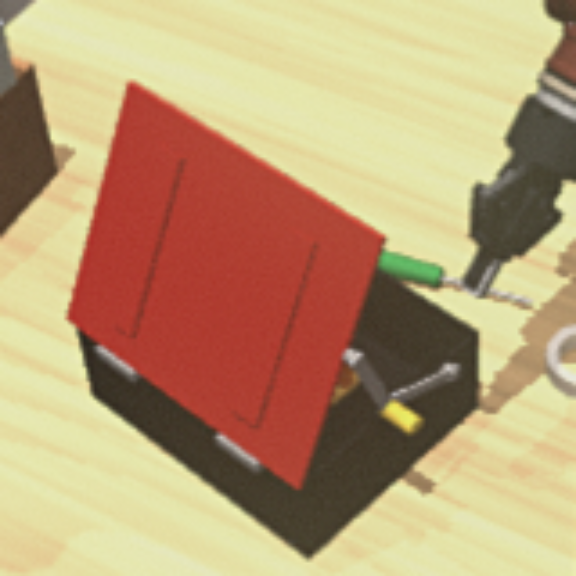

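```bash
python3 /tmp/p.py -60 0 400
```

```text
chest frame grip [-85.9 176.8 232.6] F [ 0.8 -0.5 -0.3] T [ 0.33  0.01 -0.06] op 0.0001 [-0.12 -0.6   2.28 -0.12  0.73  0.17] 20.2833
N 8 dist mm 301.7 ang 0.731
[[0.091,0.0,-0.0,-22.2,29.3,-8.4,1],[0.091,0.0,-0.0,-22.2,28.4,-11.0,1],[0.091,0.0,-0.0,-22.2,27.3,-13.6,1],[0.091,0.0,-0.0,-22.2,25.9,-16.0,1],[0.091,0.0,-0.0,-22.2,24.4,-18.4,1],[0.091,0.0,-0.0,-22.2,22.6,-20.5,1],[0.091,0.0,-0.0,-22.2,20.6,-22.5,1],[0.091,0.0,-0.0,-22.2,18.5,-24.3,1]]
```

```bash
python3 -m crank '[[0.09,0,0,-22,29,-9,1],[0.09,0,0,-22,28,-12,1],[0.09,0,0,-22,27,-14,1],[0.09,0,0,-22,26,-17,1],[0.09,0,0,-22,24,-19,1],[0.09,0,0,-22,22,-21,1],[0.09,0,0,-22,20,-23,1],[0.09,0,0,-22,18,-25,1]]'; python3 /tmp/p.py 45 0 400
```

```text
t: 20.95
tool_pos: [0.5221, -0.1984, 0.5274]
tool_rot: [-2.419, -1.908, 0.061]
contact_force: [0.5, 0.6, -0.0]
opening: -0.0
chest frame grip [-62.2  -4.7 372.8] F [ 0.5  0.6 -0. ] T [-0.06 -0.02 -0.05] op -0.0 [-0.49 -0.13  1.59 -0.01  1.75 -0.26] 20.95
N 3 dist mm 100.1 ang 0.072
[[-0.024,-0.002,0.002,1.8,31.3,-11.5,1],[-0.024,-0.002,0.002,1.8,31.5,-10.7,1],[-0.024,-0.002,0.002,1.9,31.8,-10.0,1]]
```

```bash
python3 -m crank '[[-0.024,0,0,2,20,-20,1],[-0.024,0,0,2,32,-12,1],[-0.024,0,0,2,35,-4,1],[0,0,0,0,20,0,1],[0,0,0,0,0,0,1]]'; python3 /tmp/p.py 60 0 325; python3 -c "
from h import *
o,p=shot('scene','s6.png'); cv2.imwrite('pics/s6c.png',cv2.resize(p['image'][60:320,170:370,::-1],None,fx=2.3,fy=2.3))
o,p=shot('wrist','w17.png')
"
```

```text
t: 21.37
tool_pos: [0.6428, -0.2325, 0.5507]
tool_rot: [-2.471, -1.925, -0.0]
contact_force: [0.1, 0.0, -1.3]
opening: -0.0002
chest frame grip [ 73.2  -9.2 395.7] F [ 0.1  0.  -1.3] T [-0.01 -0.    0.01] op -0.0002 [-0.46  0.15  1.27  0.    1.73 -0.21] 21.3667
N 2 dist mm 72.8 ang 0.012
[[-0.004,-0.003,-0.004,4.8,-6.9,35.4,1],[-0.004,-0.003,-0.004,4.9,-7.1,35.4,1]]
```

View pics/s6c.png

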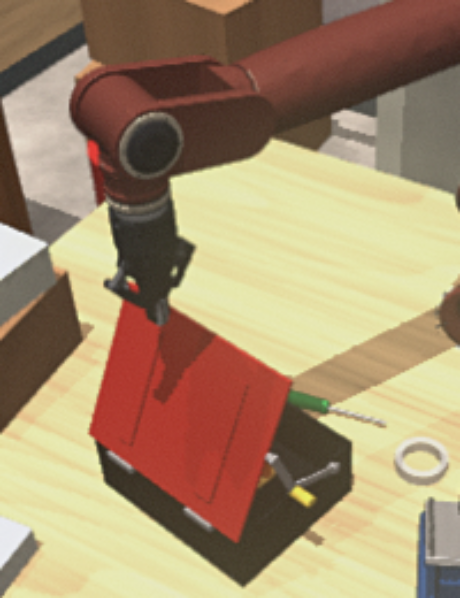

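View pics/w17.png

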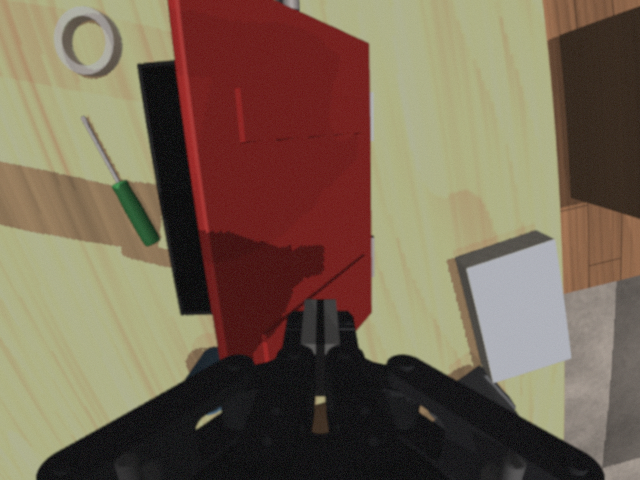

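```bash
python3 -m crank '[[0,0,0,3,-3,30,1],[0,0,0,3,-3,30,1],[0,0,0,0,0,8,1]]'; python3 /tmp/p.py 50 0 325; python3 -m crank '[[0,0,0,0,-6,0,1],[0,0,0,0,-6,0,1]]'; python3 /tmp/p.py 30 0 325
```

```text
t: 21.72
tool_pos: [0.6356, -0.2246, 0.4813]
tool_rot: [-2.472, -1.924, 0.001]
contact_force: [-0.6, -0.5, -1.3]
opening: 0.0003
chest frame grip [ 64.3  -3.3 326.3] F [-0.6 -0.5 -1.3] T [0.02 0.01 0.01] op 0.0003 [-0.45  0.14  1.4   0.    1.62 -0.2 ] 21.7167
N 1 dist mm 16.1 ang 0.012
[[-0.007,-0.005,-0.008,4.0,-15.5,1.4,1]]
t: 21.88
tool_pos: [0.6228, -0.2214, 0.4769]
tool_rot: [-2.467, -1.919, 0.006]
contact_force: [0.4, 0.7, 0.7]
opening: -0.0001
chest frame grip [ 49.9  -3.  321.9] F [0.4 0.7 0.7] T [-0.02 -0.01 -0.03] op -0.0001 [-0.45  0.11  1.43  0.    1.61 -0.21] 21.8833
N 1 dist mm 22.8 ang 0.019
[[-0.015,-0.007,-0.008,3.9,-22.3,-2.7,1]]
```

```bash
cat > /tmp/l.py <<'E'
from h import *
import sys
C=np.array([.573,-.205,0]); Rc=R.from_euler('z',-.24); Rt=toolR([0,0,-1],Rc.apply([1,0,0]))
o=ctrl.get_obs(); T=R.from_rotvec(o['tool_rot']); tip=Rc.inv().apply(o['tool_pos']+T.apply([0,0,.173])-C)*1e3
r=np.hypot(120-(tip[0]-10),tip[2]-110); ph=np.degrees(np.arctan2(tip[2]-110,120-(tip[0]-10)))
Fc=Rc.inv().apply(o['contact_force'])
print('t',round(o['t'],2),'tip',tip.round(1),'r',r.round(1),'phi',ph.round(1),'Fc',Fc.round(1),'ang',np.round((T.inv()*Rt).as_rotvec(),3),o['q'].round(2))
# rows
k=int(sys.argv[1]) if len(sys.argv)>1 else 8; step=float(sys.argv[2]) if len(sys.argv)>2 else 7
rr=r+ (float(sys.argv[3])-r)*0 if len(sys.argv)>3 else r
p=tip.copy()
for i in range(k):
    ph2=ph-np.degrees(step/r)*(i+1)
    q=np.array([120-r*np.cos(np.radians(ph2))+10,tip[1],110+r*np.sin(np.radians(ph2))]); d=q-p; p=q
    print('row: y',d[0].round(1),'z',(-d[2]).round(1),'phi',ph2.round(1))
E
python3 /tmp/l.py
```

```text
t 21.88 tip [ 49.6  -2.9 303.9] r 209.9 phi 67.5 Fc [0.2 0.8 0.7] ang [-0.015 -0.007 -0.008] [-0.45  0.11  1.43  0.    1.61 -0.21]
row: y -6.4 z 2.8 phi 65.6
row: y -6.3 z 3.0 phi 63.7
row: y -6.2 z 3.2 phi 61.7
row: y -6.1 z 3.4 phi 59.8
row: y -6.0 z 3.6 phi 57.9
row: y -5.9 z 3.8 phi 56.0
row: y -5.7 z 4.0 phi 54.1
row: y -5.6 z 4.2 phi 52.2
```

```bash
python3 -m crank '[[-0.015,-0.007,-0.008,0,-6.4,2,1],[0,0,0,0,-6.3,2.5,1],[0,0,0,0,-6.2,3,1],[0,0,0,0,-6,3,1]]'; python3 /tmp/l.py; python3 -m crank '[[0,0,0,0,-6,3,1],[0,0,0,0,-6,3.5,1],[0,0,0,0,-6,4,1],[0,0,0,0,-5.5,4,1]]'; python3 /tmp/l.py
```

```text
t: 22.22
tool_pos: [0.5958, -0.2152, 0.4725]
tool_rot: [2.465, 1.933, 0.007]
contact_force: [3.1, -0.6, -0.2]
opening: 0.0002
t 22.22 tip [ 26.4  -4.9 299.5] r 216.0 phi 61.3 Fc [ 3.1  0.1 -0.2] ang [ 0.01   0.002 -0.001] [-0.46  0.04  1.52 -0.    1.58 -0.22]
row: y -6.1 z 3.5 phi 59.5
row: y -6.0 z 3.7 phi 57.6
row: y -5.8 z 3.8 phi 55.8
row: y -5.7 z 4.0 phi 53.9
row: y -5.6 z 4.2 phi 52.0
row: y -5.4 z 4.4 phi 50.2
row: y -5.3 z 4.6 phi 48.3
row: y -5.2 z 4.7 phi 46.5
t: 22.55
tool_pos: [0.571, -0.2095, 0.4609]
tool_rot: [2.458, 1.926, 0.014]
contact_force: [1.0, -1.7, 0.9]
opening: 0.0001
t 22.55 tip [  2.6  -5.6 287.9] r 218.8 phi 54.4 Fc [ 1.4 -1.4  0.9] ang [ 0.02   0.004 -0.001] [-0.47 -0.02  1.59  0.    1.55 -0.23]
row: y -5.6 z 4.2 phi 52.6
row: y -5.5 z 4.3 phi 50.7
row: y -5.3 z 4.5 phi 48.9
row: y -5.2 z 4.7 phi 47.1
row: y -5.0 z 4.8 phi 45.2
row: y -4.9 z 5.0 phi 43.4
row: y -4.7 z 5.2 phi 41.6
row: y -4.6 z 5.3 phi 39.7
```

```bash
python3 -m crank '[[0.015,0,0,0,-5.5,5,1],[0,0,0,0,-5.3,5.5,1],[0,0,0,0,-5,5.5,1],[0,0,0,0,-5,6,1],[0,0,0,0,-4.8,6,1],[0,0,0,0,-4.6,6,1]]'; python3 /tmp/l.py 8; python3 -c "
from h import *
o,p=shot('scene','s7.png'); cv2.imwrite('pics/s7c.png',cv2.resize(p['image'][100:320,180:370,::-1],None,fx=2.6,fy=2.6))"
```

```text
t: 23.05
tool_pos: [0.538, -0.2017, 0.4248]
tool_rot: [2.469, 1.935, -0.005]
contact_force: [-1.3, 0.3, 2.0]
opening: 0.0001
t 23.05 tip [-34.5  -6.  251.8] r 217.2 phi 40.8 Fc [-1.3  0.   2. ] ang [ 0.002  0.005 -0.002] [-0.49 -0.08  1.71 -0.    1.51 -0.25]
row: y -4.5 z 5.4 phi 38.9
row: y -4.3 z 5.5 phi 37.1
row: y -4.1 z 5.7 phi 35.2
row: y -3.9 z 5.8 phi 33.4
row: y -3.8 z 5.9 phi 31.5
row: y -3.6 z 6.0 phi 29.7
row: y -3.4 z 6.1 phi 27.8
row: y -3.2 z 6.2 phi 26.0
```

View pics/s7c.png

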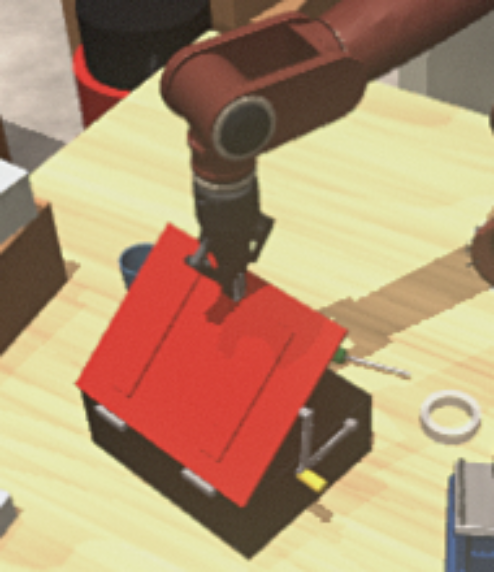

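The lid follows the fingertip, knee folding outward. Continue.

```bash
python3 -m crank '[[0,0,0,0.5,-4.5,5.5,1],[0,0,0,0.5,-4.3,5.6,1],[0,0,0,0.5,-4,5.8,1],[0,0,0,0.5,-4,6,1],[0,0,0,0.5,-3.8,6,1],[0,0,0,0.5,-3.5,6,1],[0,0,0,0,-3.3,6,1],[0,0,0,0,-3,6,1]]'; python3 /tmp/l.py 8
```

```text
t: 23.77
tool_pos: [0.5053, -0.1906, 0.3706]
tool_rot: [2.472, 1.936, -0.008]
contact_force: [-0.4, -0.2, -0.1]
opening: -0.0001
t 23.77 tip [-69.4  -3.  197.6] r 217.8 phi 23.7 Fc [-0.3 -0.3 -0.1] ang [-0.002  0.005 -0.002] [-0.5  -0.13  1.85 -0.01  1.42 -0.25]
row: y -2.7 z 6.5 phi 21.9
row: y -2.5 z 6.5 phi 20.0
row: y -2.3 z 6.6 phi 18.2
row: y -2.1 z 6.7 phi 16.4
row: y -1.9 z 6.7 phi 14.5
row: y -1.6 z 6.8 phi 12.7
row: y -1.4 z 6.9 phi 10.8
row: y -1.2 z 6.9 phi 9.0
```

```bash
python3 -m crank '[[0,0,0,0,-2.5,6.5,1],[0,0,0,0,-2.5,6.5,1],[0,0,0,0,-2,6.5,1],[0,0,0,0,-2,6.5,1]]'; python3 /tmp/l.py 2;  python3 -m crank '[[0,0,0,0,-1.8,6.5,1],[0,0,0,0,-1.5,6,1],[0,0,0,0,-1,6,1],[0,0,0,0,-1,5,1]]'; python3 /tmp/l.py 8 5;python3 -c "
from h import *
o,p=shot('scene','s8.png'); cv2.imwrite('pics/s8c.png',cv2.resize(p['image'][100:320,180:370,::-1],None,fx=2.6,fy=2.6))
print('lid_edge',[(np.round(x['centre'],4).tolist(),round(x['confidence'],2)) for x in spotter.mark_of('lid_edge',p)])"
```

```text
t: 24.1
tool_pos: [0.4951, -0.188, 0.3413]
tool_rot: [2.473, 1.937, -0.009]
contact_force: [0.8, 0.3, 0.9]
opening: 0.0003
t 24.1 tip [-80.2  -2.9 168.3] r 218.2 phi 15.5 Fc [0.7 0.5 0.9] ang [-0.003  0.005 -0.002] [-0.5  -0.13  1.9  -0.01  1.38 -0.26]
row: y -1.8 z 6.8 phi 13.7
row: y -1.5 z 6.8 phi 11.8
t: 24.43
tool_pos: [0.4888, -0.1864, 0.3141]
tool_rot: [-2.472, -1.936, 0.009]
contact_force: [0.4, -0.1, 1.0]
opening: 0.0
t 24.43 tip [-87.1  -2.5 141.1] r 219.3 phi 8.2 Fc [0.4 0.  1. ] ang [-0.005  0.003 -0.002] [-0.51 -0.12  1.93 -0.    1.33 -0.26]
row: y -0.7 z 5.0 phi 6.8
row: y -0.5 z 5.0 phi 5.5
row: y -0.4 z 5.0 phi 4.2
row: y -0.3 z 5.0 phi 2.9
row: y -0.2 z 5.0 phi 1.6
row: y -0.1 z 5.0 phi 0.3
row: y 0.0 z 5.0 phi -1.0
row: y 0.1 z 5.0 phi -2.3
lid_edge [([0.4558, -0.1835, 0.1427], 0.57)]
```

View pics/s8c.png

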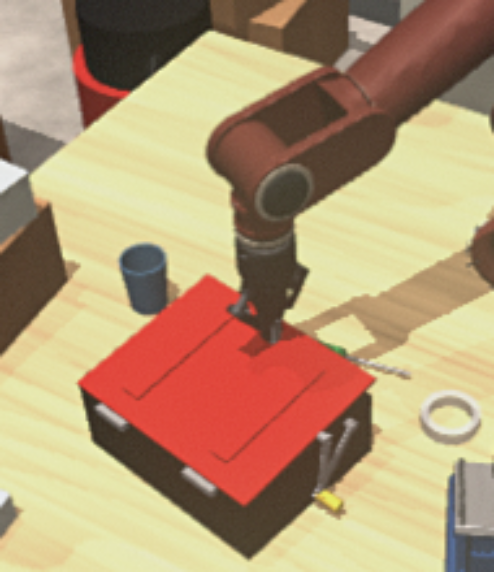

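Nearly shut. Press the rest slowly until the force rises.

```bash
python3 -m crank '[[0,0,0,0,-0.7,4,1],[0,0,0,0,-0.5,4,1],[0,0,0,0,0,3,1]]'; python3 /tmp/l.py 0;  python3 -m crank '[[0,0,0,0,0,3,1],[0,0,0,0,0,3,1]]'; python3 /tmp/l.py 0; python3 -m crank '[[0,0,0,0,0,3,1],[0,0,0,0,0,3,1]]'; python3 /tmp/l.py 0
```

```text
t: 24.78
tool_pos: [0.4877, -0.1861, 0.3027]
tool_rot: [-2.472, -1.936, 0.009]
contact_force: [-0.2, -0.6, 0.1]
opening: -0.0002
t 24.78 tip [-88.3  -2.5 129.7] r 219.2 phi 5.2 Fc [-0.  -0.6  0.1] ang [-0.005  0.003 -0.002] [-0.51 -0.11  1.95 -0.    1.31 -0.26]
t: 24.95
tool_pos: [0.4878, -0.1861, 0.2964]
tool_rot: [-2.472, -1.936, 0.009]
contact_force: [-0.3, -0.2, 0.9]
opening: -0.0003
t 24.95 tip [-88.1  -2.5 123.4] r 218.5 phi 3.5 Fc [-0.3 -0.3  0.9] ang [-0.005  0.003 -0.002] [-0.51 -0.1   1.95 -0.    1.3  -0.26]
t: 25.12
tool_pos: [0.488, -0.1863, 0.2912]
tool_rot: [-2.472, -1.936, 0.009]
contact_force: [-9.5, 4.4, 23.3]
opening: -0.0003
t 25.12 tip [-87.8  -2.6 118.2] r 218.0 phi 2.2 Fc [-10.2   2.   23.3] ang [-0.005  0.003 -0.002] [-0.51 -0.09  1.95 -0.    1.29 -0.26]
```

```bash
python3 -m crank '[[0,0,0,0,0,0,1]]'; python3 /tmp/l.py 0; python3 -m crank '[[0,0,0,0,0,-10,1],[0,0,0,0,0,-35,1],[0,0,0,0,0,-40,1],[0,0,0,0,0,-40,1],[0,0,0,0,0,-40,1],[0,0,0,0,0,-30,1]]'; python3 /tmp/l.py 0; python3 -c "
from h import *
for c in ('scene','top'):
    o,p=shot(c,c+'9.png')
    for q in ('lid_edge','knee_pad','stop','knob_grip','spray_can','staple_carton','tape_roll','screwdriver','pen_mug'): print(c,q,[(np.round(x['centre'],4).tolist(),round(x['confidence'],2)) for x in spotter.mark_of(q,p)][:3])"
```

```text
t: 25.2
tool_pos: [0.4883, -0.1864, 0.2919]
tool_rot: [-2.472, -1.936, 0.009]
contact_force: [0.1, 0.6, -0.7]
opening: -0.0001
t 25.2 tip [-87.5  -2.7 118.9] r 217.7 phi 2.3 Fc [ 0.   0.6 -0.7] ang [-0.004  0.004 -0.002] [-0.51 -0.09  1.95 -0.    1.29 -0.26]
t: 25.7
tool_pos: [0.488, -0.1852, 0.4854]
tool_rot: [-2.457, -1.925, 0.021]
contact_force: [0.3, 0.1, 0.9]
opening: 0.0002
t 25.7 tip [-91.5  -0.6 312.4] r 300.0 phi 42.4 Fc [0.2 0.1 0.9] ang [-0.024 -0.002 -0.002] [-0.5  -0.22  1.74 -0.    1.65 -0.26]
scene lid_edge [([0.4565, -0.1808, 0.118], 0.85)]
scene knee_pad []
scene stop [([0.6868, 0.4858, 0.0265], 0.73), ([0.7556, 0.0935, -0.002], 0.7), ([0.3599, 0.2146, 0.0268], 0.64)]
scene knob_grip [([0.5135, 0.1762, 0.146], 0.65)]
scene spray_can [([0.3496, 0.4265, -0.0031], 0.66), ([0.3883, 0.0318, -0.0023], 0.6)]
scene staple_carton [([0.7601, 0.0931, 0.0004], 0.58)]
scene tape_roll [([0.3865, 0.033, -0.0057], 0.7)]
scene screwdriver [([0.36, -0.1527, -0.0008], 0.58)]
scene pen_mug [([0.3962, -0.4727, -0.0059], 0.6)]
top lid_edge [([0.456, -0.1858, 0.1204], 0.78)]
top knee_pad [([0.5891, -0.0238, 0.0115], 0.64)]
top stop [([0.6852, 0.4879, 0.0251], 0.92), ([0.3645, 0.2128, 0.0254], 0.59)]
top knob_grip [([0.5167, 0.1773, 0.1462], 0.54)]
top spray_can [([0.3485, 0.426, 0.0013], 0.89)]
top staple_carton [([0.7573, 0.0914, -0.0007], 0.61)]
top tape_roll [([0.3895, 0.0391, 0.0015], 0.64), ([0.5858, -0.0266, 0.0101], 0.64)]
top screwdriver [([0.36, -0.1481, 0.0026], 0.58)]
top pen_mug [([0.396, -0.4734, -0.0032], 0.6)]
```

View pics/scene9.png

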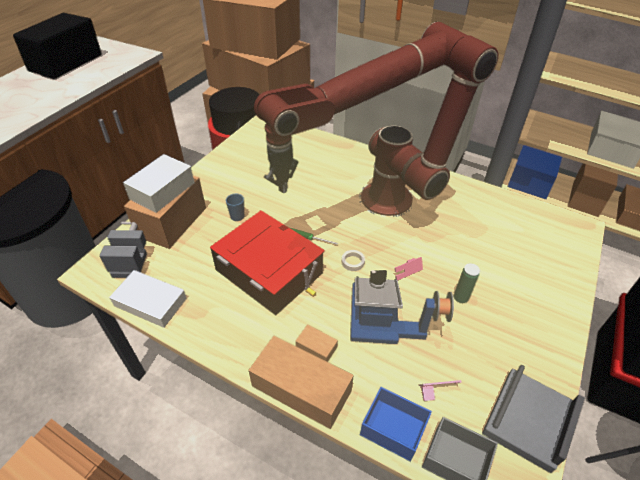

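View pics/top9.png

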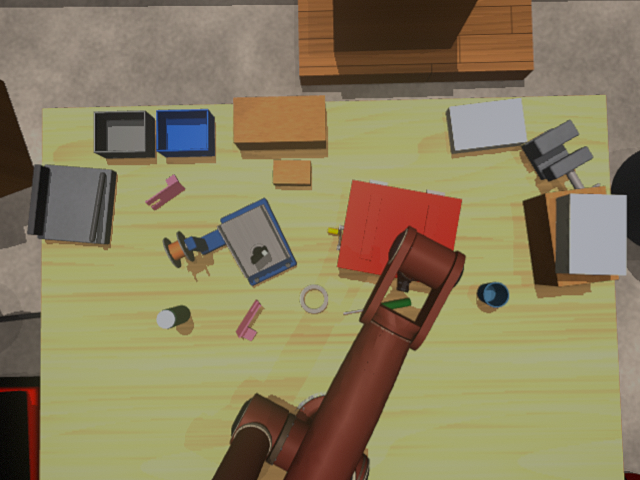

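```bash
python3 -c "
from h import *
o=ctrl.get_obs(); print(o['t'],np.abs(o['dq']).max()); print(ctrl.finish_job())"
```

```text
26.7 0.001475019227823542
the job is handed in; nothing more can be done
None
```

The stop is in the chest, the lid is shut, and I handed the job in at 26.7 s; no verdict is reported.

- **Knob:** It ran free clockwise (seen from outside) at friction level. Counter-clockwise the torque rose to 0.25 N m and held there (estimated wind-up 0.06 rad), so clockwise loosens. I turned it back to an estimated 1.3 rad loosened and did not force it.
- **Stop:** I drew it about 71 mm uphill before lifting it. At about 43 mm a small tilt of the tool wedged it under the washer. The wrist force reached about 67 N and the torque 7.4 N m, below the 120 N limit. I backed off, levelled it and it then came out freely. A wrist picture after release shows it lying flat in the chest.
- **Stay and lid:** The yellow knee gave way under about 7 N. I lowered the lid with 1–3 N and pressed it home with about 25 N at the rim.
- **Last checks:** The pictures put the lid's front edge at 118–120 mm, against 118 mm expected when shut. The knee hangs just above the bench. The spray can, carton, tape, screwdriver, mug and both pink look-alikes are within detection error of where they started, and the arm is clear of everything.
- **Not confirmed:** The stop cannot be seen once the lid is shut. The spotter also gave some false hits, such as "stop" at the carton, which I discounted against the pictures. In the scene view it missed the knee.

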